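# Consolidate the rail carriages and set the tally

### The arm

A 6-joint arm with a two-finger parallel gripper is mounted at the origin on the work surface. World frame = base frame: x ahead of the robot, y to its left, z up, the work surface at z = 0. Lengths are in m, angles in rad, forces in N, time in s.
With the tool pointing down it reaches from about 0.35 to 0.85 m from the base axis. Payload 8.1 kg.
Tool frame: the origin (TCP) lies at the very end of the fingers, on their centre line; the grasp point (between the pads) lies 19 mm behind it; z points along the fingers, x is the direction in which the jaws open and shut, and the axes are right-handed (so a half turn about z gives the same grasp; the last joint's range is limited). The gripper opens to 93 mm and grips with 3 to 60 N. Pads are 15 mm wide; open, the fingers measure 128 mm over their backs; the gripper's body (75 mm by 188 mm) begins 65 mm behind the grasp point.
Start: joints at [-1.206, 0.13, 1.488, -0, 1.523, -0.085], TCP at [0.261, -0.54, 0.219] pointing down, gripper open.
Joint ranges: [-2.96, 2.96], [-0.89, 2.26], [0.02, 2.5], [-1.34, 4.48], [0, 2.73], [-2.66, 2.66]. Speed limits (rad/s): [2.39, 2.39, 2.79, 3.14, 3.14, 3.14].

### API

Orientations are given as a rotation vector (axis times angle).
In Python, from plant import robot gives the robot as it stands. The module is installed in compiled form; this text tells all that it offers.
- The arm moves only by the tool jog_arm, never from a script. Its argument "commands" is one flat list of numbers, 5 for each row, row after row: the gripper's target within -1 to 1 (shut at 1, half-way at 0, fully open at -1), then the shift along the tool's x, y, z in m, then the turn about the tool's z in degrees. A call has 1 to 20 rows; each row shifts and turns the commanded pose from where the row before left it, along the tool's axes as they then stand; what a row does not reach is not made up. A row lasts 1/12 s, in which the tool goes at most 41.7 mm and 7.16 degrees, less where a joint would pass 70% of its speed; a pose out of reach is approached as far as the arm can. A call is refused whole if a number of a shift passes 0.0417 or a number of a turn 7.16, either way. A call with a gripper value outside its range is refused whole. The fingers move at their own pace and stop on an object; "grip_force" is the grip in N (left out, the last holds). Time passes only in rows, so rows that do not move let the fingers close. It gives the time, the measured TCP pose, the force and the opening at its end, in the units of the state.
- robot.read_state(): the state, without advancing time (a new reading comes with each control period).
- robot.read_camera(name): name is "side" or "top"; returns a dict with "img" (384x512x3 uint8, blue, green, red), "vfov" (degrees; the focal length in pixels is half the picture's height over the tangent of half this angle, whatever the lens; pixels are square), "cx", "cy" (the principal point, pixels), "k1" (the pictures are not rectified: a ray, as slopes to the right and down, at radius r is drawn at 1 + k1 r^2 times it, then the intrinsics apply), "extrinsics" (4x4, takes a point from world to camera coordinates). Camera axes: x right, y down, z forward; pixel columns grow to the right and rows downward; lengths in m; the calibration is good to about 2 mm. A picture is of the moment at which its call begins. There is no depth.
- robot.close_job(): hands the job in, once; it reports no verdict.
Trained networks look in a picture, given as the dict that the camera call returned (one of the last four; its "shot" number tells which), for a name from the list of things; names that differ only in an ending like _2 or _b are one class to them, and where a whole thing is asked for, a point or a joint stands for the part that bears it (a point fixed in the world has none). Each returns a list of dicts, best first, with "score" (0 to 1); they miss things now and then, are a little off and sometimes report something else, mostly with a low value. They report only what shows in the picture. A call takes as long as a camera call. They do not tell look-alikes from the thing itself.
- robot.recognise(thing, picture): "box" ([centre column, centre row, width, height] as shares, 0 to 1, of the picture: columns of its width, rows of its height, round what is visible of it).
- robot.pinpoint(thing, picture): "position" ([row, column] as shares, 0 to 1, of the picture: columns of its width, rows of its height: a listed point, or the origin of a listed thing).
The state is a dict: "t": time; "q": joint angles; "dq": joint speeds; "joint_torque": joint torques, N m; "tool_pos": TCP position; "orientation": TCP orientation; "force": force on the tool from outside, world axes, zero at the start; "wrist_torque": the same for the moment, N m; "opening": finger opening in m.
Only numpy, scipy, OpenCV 4.12 (cv2) and the standard library are available. Lean on these libraries where they do the work, as an engineer would, in place of code of your own. Each camera call takes 0.05 s, during which the arm holds its last target.

### The job

Gather all the black rail carriages into the large six-pocket tray, each lying fully down in a pocket of its own, and stack the two emptied small trays squarely one on top of the other, centred on the rubber mat and lengthwise along it. Turn the tally knob so that its pointer stands on the mark for the number of carriages that the large tray now holds (the marks count nought, one, two and so on clockwise from the first bold mark, and the second bold mark is five). Leave the other things on the bench where they are.

Things in the scene. Friction and masses are not known exactly. Their poses are not given: they have to be found in the camera images.
- keeper: Large grey tray, fixed, 134 (x) by 214 mm (y), walls 14 mm high, floor 4 mm thick; origin at the centre of its underside. Six pockets, 42 (x) by 66 mm (y) inside, at x = -42, +42 and y = -70, 0, +70 mm; a solid rib as high as the walls between the two rows. Each takes one carriage lying along y. One is in it at the start.
- carriage_1_mid (a point): Black rail carriage, a block 60 mm long (y) and 34 x 34 mm across, 0.19 kg; point at its centre. All are alike, any long side may be up. In a pocket its centre is 21 mm and its top 38 mm above the tray's underside; the upper 24 mm stand clear of the walls: grip it there across its 34 mm, fingertips above the walls. If present, starts in the large tray.
- carriage_2_mid (a point): Black rail carriage, a block 60 mm long (y) and 34 x 34 mm across, 0.19 kg; point at its centre. All are alike, any long side may be up. In a pocket its centre is 21 mm and its top 38 mm above the tray's underside; the upper 24 mm stand clear of the walls: grip it there across its 34 mm, fingertips above the walls. If present, starts in the large tray.
- carriage_3_mid (a point): Black rail carriage, a block 60 mm long (y) and 34 x 34 mm across, 0.19 kg; point at its centre. All are alike, any long side may be up. In a pocket its centre is 21 mm and its top 38 mm above the tray's underside; the upper 24 mm stand clear of the walls: grip it there across its 34 mm, fingertips above the walls. If present, starts in the large tray.
- carriage_4_mid (a point): Black rail carriage, a block 60 mm long (y) and 34 x 34 mm across, 0.19 kg; point at its centre. All are alike, any long side may be up. In a pocket its centre is 21 mm and its top 38 mm above the tray's underside; the upper 24 mm stand clear of the walls: grip it there across its 34 mm, fingertips above the walls. If present, starts in a small tray.
- carriage_5_mid (a point): Black rail carriage, a block 60 mm long (y) and 34 x 34 mm across, 0.19 kg; point at its centre. All are alike, any long side may be up. In a pocket its centre is 21 mm and its top 38 mm above the tray's underside; the upper 24 mm stand clear of the walls: grip it there across its 34 mm, fingertips above the walls. If present, starts in a small tray.
- carriage_6_mid (a point): Black rail carriage, a block 60 mm long (y) and 34 x 34 mm across, 0.19 kg; point at its centre. All are alike, any long side may be up. In a pocket its centre is 21 mm and its top 38 mm above the tray's underside; the upper 24 mm stand clear of the walls: grip it there across its 34 mm, fingertips above the walls. If present, starts in a small tray.
- carriage_7_mid (a point): Black rail carriage, a block 60 mm long (y) and 34 x 34 mm across, 0.19 kg; point at its centre. All are alike, any long side may be up. In a pocket its centre is 21 mm and its top 38 mm above the tray's underside; the upper 24 mm stand clear of the walls: grip it there across its 34 mm, fingertips above the walls. If present, starts in a small tray.
- carriage_8_mid (a point): Black rail carriage, a block 60 mm long (y) and 34 x 34 mm across, 0.19 kg; point at its centre. All are alike, any long side may be up. In a pocket its centre is 21 mm and its top 38 mm above the tray's underside; the upper 24 mm stand clear of the walls: grip it there across its 34 mm, fingertips above the walls. If present, starts in a small tray.
- tray_a_mid (a point): Small loose grey tray, 50 (x) by 214 mm (y), 14 mm high, walls and floor 4 mm thick, 0.14 kg; three pockets 42 by 66 mm along y at -70, 0, +70 mm. Point at its centre, 7 mm above its underside. Empty, it can be taken across its 50 mm width, at mid length, by the outside of its walls. Flat underside: one tray rests on the rim of another, 14 mm higher.
- tray_b_mid (a point): Small loose grey tray, 50 (x) by 214 mm (y), 14 mm high, walls and floor 4 mm thick, 0.14 kg; three pockets 42 by 66 mm along y at -70, 0, +70 mm. Point at its centre, 7 mm above its underside. Empty, it can be taken across its 50 mm width, at mid length, by the outside of its walls. Flat underside: one tray rests on the rim of another, 14 mm higher.
- mat: Thin black rubber mat, fixed on the bench, 76 (x) by 220 mm (y), 2 mm thick; origin at the centre of its underside. The emptied trays are stacked on it, length along its y.
- tally_grip (a point): Point on the tally knob's axis at grip height, 57 mm above the bench; axes of its fixed housing (104 x 104, 30 mm high). Knob: bar 44 long, 14 thick, 34 to 66 mm above the bench, on a round skirt 62 mm across; white line at the pointer end. White scale with nine marks 0.4 rad apart, nought along +y, then clockwise from above; nought and five are bold.
- tally (a joint): Angle of the tally knob, rad, 0 to 3.4: 0 with the pointer at nought (along the housing's +y; the bar lies along it), growing clockwise from above; mark k is at 0.4 k. Light friction (0.04 N m) holds it where it is left. Starts between 0.1 and 1.0.
- driver: Bystander, not to be disturbed: a screwdriver 170 mm long lying between the robot and the large tray
- post: Bystander, not to be disturbed: a plain steel pedestal 25 mm across and 50 mm tall, standing beyond the large tray
- jar: Bystander, not to be disturbed: a small closed jar 44 mm across and 60 mm tall, standing beyond the large tray
- mouse: Bystander, not to be disturbed: a black computer mouse at the far left
Not all that is in view belongs to the job. Leave any blue look-alike of the part that bears tray_a_mid alone.

How it is judged:
At the end, for the whole second after the job is handed in: Each carriage present lies in a pocket of the large tray (centre 15 to 26 mm above its underside); small trays flat, stacked within 20 mm and 0.2 rad, both within 30 mm and 0.25 rad of the mat; knob within 0.13 rad of 0.4 x the number of carriages (x of carriage_1_mid in the frame of keeper between -0.064 and 0.064 m and y of carriage_1_mid in the frame of keeper between -0.105 and 0.105 m and z of carriage_1_mid in the frame of keeper between 0.015 and 0.026 m and x of carriage_2_mid in the frame of keeper between -0.064 and 0.064 m and y of carriage_2_mid in the frame of keeper between -0.105 and 0.105 m and z of carriage_2_mid in the frame of keeper between 0.015 and 0.026 m and x of carriage_3_mid in the frame of keeper between -0.064 and 0.064 m and y of carriage_3_mid in the frame of keeper between -0.105 and 0.105 m and z of carriage_3_mid in the frame of keeper between 0.015 and 0.026 m and x of carriage_4_mid in the frame of keeper between -0.064 and 0.064 m and y of carriage_4_mid in the frame of keeper between -0.105 and 0.105 m and z of carriage_4_mid in the frame of keeper between 0.015 and 0.026 m and x of carriage_5_mid in the frame of keeper between -0.064 and 0.064 m and y of carriage_5_mid in the frame of keeper between -0.105 and 0.105 m and z of carriage_5_mid in the frame of keeper between 0.015 and 0.026 m and x of carriage_6_mid in the frame of keeper between -0.064 and 0.064 m and y of carriage_6_mid in the frame of keeper between -0.105 and 0.105 m and z of carriage_6_mid in the frame of keeper between 0.015 and 0.026 m and x of carriage_7_mid in the frame of keeper between -0.064 and 0.064 m and y of carriage_7_mid in the frame of keeper between -0.105 and 0.105 m and z of carriage_7_mid in the frame of keeper between 0.015 and 0.026 m and x of carriage_8_mid in the frame of keeper between -0.064 and 0.064 m and y of carriage_8_mid in the frame of keeper between -0.105 and 0.105 m and z of carriage_8_mid in the frame of keeper between 0.015 and 0.026 m and horizontal distance between tray_a_mid and tray_b_mid below 0.02 m and angle between the y axis of tray_a_mid and the y axis of tray_b_mid, either way round below 0.2 rad and horizontal distance between each of tray_a_mid, tray_b_mid and mat below 0.03 m and angle between the y axis of each of tray_a_mid, tray_b_mid and the y axis of mat, either way round below 0.25 rad and angle between each of tray_a_mid, tray_b_mid's own z axis and vertical below 0.06 rad and ((height (world z) of tray_a_mid below 0.013 m and height (world z) of tray_b_mid between 0.018 and 0.028 m) or (height (world z) of tray_b_mid below 0.013 m and height (world z) of tray_a_mid between 0.018 and 0.028 m)) and value of joint tally between 1.47 and 2.53 rad and (height (world z) of carriage_4_mid above -1 m or value of joint tally below 2.13 rad) and (height (world z) of carriage_5_mid above -1 m or value of joint tally below 2.13 rad) and (height (world z) of carriage_6_mid above -1 m or value of joint tally below 2.13 rad) and (height (world z) of carriage_7_mid above -1 m or value of joint tally below 2.13 rad) and (height (world z) of carriage_8_mid above -1 m or value of joint tally below 2.13 rad) and (height (world z) of any of carriage_4_mid, carriage_5_mid above -1 m or value of joint tally below 1.73 rad) and (height (world z) of any of carriage_4_mid, carriage_6_mid above -1 m or value of joint tally below 1.73 rad) and (height (world z) of any of carriage_4_mid, carriage_7_mid above -1 m or value of joint tally below 1.73 rad) and (height (world z) of any of carriage_4_mid, carriage_8_mid above -1 m or value of joint tally below 1.73 rad) and (height (world z) of any of carriage_5_mid, carriage_6_mid above -1 m or value of joint tally below 1.73 rad) and (height (world z) of any of carriage_5_mid, carriage_7_mid above -1 m or value of joint tally below 1.73 rad) and (height (world z) of any of carriage_5_mid, carriage_8_mid above -1 m or value of joint tally below 1.73 rad) and (height (world z) of any of carriage_6_mid, carriage_7_mid above -1 m or value of joint tally below 1.73 rad) and (height (world z) of any of carriage_6_mid, carriage_8_mid above -1 m or value of joint tally below 1.73 rad) and (height (world z) of any of carriage_7_mid, carriage_8_mid above -1 m or value of joint tally below 1.73 rad) and (value of joint tally above 2.27 rad or (height (world z) of carriage_4_mid below -1 m and value of joint tally above 1.47 rad) or (height (world z) of carriage_5_mid below -1 m and value of joint tally above 1.47 rad) or (height (world z) of carriage_6_mid below -1 m and value of joint tally above 1.47 rad) or (height (world z) of carriage_7_mid below -1 m and value of joint tally above 1.47 rad) or (height (world z) of carriage_8_mid below -1 m and value of joint tally above 1.47 rad)) and (value of joint tally above 1.87 rad or (height (world z) of each of carriage_4_mid, carriage_5_mid below -1 m and value of joint tally above 1.47 rad) or (height (world z) of each of carriage_4_mid, carriage_6_mid below -1 m and value of joint tally above 1.47 rad) or (height (world z) of each of carriage_4_mid, carriage_7_mid below -1 m and value of joint tally above 1.47 rad) or (height (world z) of each of carriage_4_mid, carriage_8_mid below -1 m and value of joint tally above 1.47 rad) or (height (world z) of each of carriage_5_mid, carriage_6_mid below -1 m and value of joint tally above 1.47 rad) or (height (world z) of each of carriage_5_mid, carriage_7_mid below -1 m and value of joint tally above 1.47 rad) or (height (world z) of each of carriage_5_mid, carriage_8_mid below -1 m and value of joint tally above 1.47 rad) or (height (world z) of each of carriage_6_mid, carriage_7_mid below -1 m and value of joint tally above 1.47 rad) or (height (world z) of each of carriage_6_mid, carriage_8_mid below -1 m and value of joint tally above 1.47 rad) or (height (world z) of each of carriage_7_mid, carriage_8_mid below -1 m and value of joint tally above 1.47 rad))); the robot touches nothing.
It fails at once if the driver is moved more than 50 mm (distance of driver from where it was at the start of the episode above 0.05 m).
It fails at once if the post is moved more than 50 mm (distance of post from where it was at the start of the episode above 0.05 m).
It fails at once if the jar is moved more than 50 mm (distance of jar from where it was at the start of the episode above 0.05 m).
It fails at once if the mouse is moved more than 50 mm (distance of mouse from where it was at the start of the episode above 0.05 m).
Of carriage_1, carriage_2, carriage_3 only 1 to 1 are there at a start; the rules pass over those that are not, and their reading is None.
Of carriage_4, carriage_5, carriage_6, carriage_7, carriage_8 only 3 to 5 are there at a start; the rules pass over those that are not, and their reading is None.
At some moment in a run one of tray_a, tray_b may be knocked a few centimetres aside while the robot is not near it.
Once in a run the grip may slacken for a moment while it holds something.
It also fails if it takes over 210 s, if anything falls off the work surface, if the arm or the gripper's body presses on something with over 40 N, if the wrist force passes 120 N, or if a joint passes its speed limit or range.

## Working session

There is one attempt and no reset: what is moved stays moved. The work goes in short steps, Python scripts to look and compute and a tool call to move; the robot and the scene stay as the last step left them, time stands still between calls to the robot, and variables do not carry over. Pictures are saved under pics/ and viewed, and the job is handed in when it is done.

Besides the shell and the picture viewer there is one more tool, called after ">>>" as name(argument=value, ...) on one line, values as JSON. jog_arm: Moves the arm, as the interface text tells. Its arguments: {"type":"object","properties":{"commands":{"type":"array"},"grip_force":{"type":"number"}},"required":["commands"]}

```bash
ls; mkdir -p pics
cat > h.py <<'E'
import numpy as np, cv2
from plant import robot
def K(p):
    f=p["img"].shape[0]/2/np.tan(np.radians(p["vfov"])/2); return f,p["cx"],p["cy"],p["k1"],np.array(p["extrinsics"])
def proj(p,X):
    f,cx,cy,k,E=K(p); c=E[:3,:3]@np.array(X,float)+E[:3,3]; s=c[:2]/c[2]; s=s*(1+k*(s@s)); return s*f+[cx,cy]
def ray(p,u,v):
    f,cx,cy,k,E=K(p); d=np.array([(u-cx)/f,(v-cy)/f]); s=d.copy()
    for _ in range(30): s=d/(1+k*(s@s))
    R=E[:3,:3]; return -R.T@E[:3,3], R.T@np.array([s[0],s[1],1.])
def atz(p,u,v,z):
    o,d=ray(p,u,v); return o+d*(z-o[2])/d[2]
def save(p,n,crop=None,scale=1):
    im=p["img"]
    if crop: a,b,c,d=crop; im=im[b:d,a:c]
    if scale!=1: im=cv2.resize(im,None,fx=scale,fy=scale,interpolation=cv2.INTER_CUBIC)
    cv2.imwrite("pics/"+n,im)
E
python3 - <<'E'
from h import *
for n in("top","side"):
    p=robot.read_camera(n); save(p,n+"0.png",scale=1.5)
    f,cx,cy,k,E=K(p); print(n,f,cx,cy,k,np.round(E,3).tolist())
    for t in("keeper","carriage_1_mid","tray_a_mid","mat","tally_grip","driver","post","jar","mouse"):
        for d in robot.pinpoint(t,p):
            r,c=d["position"]; print(t,round(d["score"],2),round(c*512),round(r*384),np.round(atz(p,c*512,r*384,0.02),3))
print(robot.read_state())
E
```

```text
pics
top 387.3868274627991 258.07709634924464 193.56339926628124 -0.13338589324951708 [[0.012, -1.0, 0.019, 0.07], [-0.998, -0.013, -0.064, 0.514], [0.064, -0.018, -0.998, 1.054], [0.0, 0.0, 0.0, 1.0]]
keeper 0.76 285 165 [0.593 0.002 0.02 ]
carriage_1_mid 0.64 417 226 [ 0.426 -0.373  0.02 ]
tray_a_mid 0.92 389 225 [ 0.428 -0.291  0.02 ]
tray_a_mid 0.61 375 290 [ 0.247 -0.251  0.02 ]
tray_a_mid 0.42 105 217 [0.44  0.502 0.02 ]
mat 0.66 378 160 [ 0.612 -0.261  0.02 ]
mat 0.23 323 111 [ 0.749 -0.103  0.02 ]
tally_grip 0.98 175 140 [0.66  0.309 0.02 ]
driver 0.55 295 241 [ 0.382 -0.027  0.02 ]
driver 0.46 186 218 [0.443 0.274 0.02 ]
jar 0.73 323 113 [ 0.745 -0.105  0.02 ]
jar 0.66 288 149 [ 0.637 -0.005  0.02 ]
mouse 0.65 104 218 [0.44  0.504 0.02 ]
mouse 0.51 285 163 [0.599 0.004 0.02 ]
side 447.5570672881719 250.16889451366131 192.6894568449918 -0.0002970260326204625 [[-0.914, -0.404, -0.017, 0.499], [-0.197, 0.481, -0.854, 0.12], [0.354, -0.778, -0.519, 1.115], [0.0, 0.0, 0.0, 1.0]]
keeper 0.71 232 194 [0.588 0.033 0.02 ]
keeper 0.26 192 336 [0.433 0.527 0.02 ]
tray_a_mid 0.77 319 15
[... 255 characters left out ...]
 [0.433 0.524 0.02 ]
{'t': 1.0, 'q': array([-1.20637558e+00,  1.30370296e-01,  1.48817529e+00,  3.78273803e-06,
        1.52302466e+00, -8.54500907e-02]), 'dq': array([-6.17304877e-04,  1.01665407e-03,  2.17177284e-03,  4.75118757e-05,
       -2.64462574e-03, -1.22184830e-03]), 'joint_torque': array([ 5.35134723e-05, -5.59769547e+01, -4.92059469e+01,  7.69863976e-02,
        2.23500602e-02, -4.53994687e-05]), 'tool_pos': array([ 0.2609073 , -0.54031366,  0.21866656]), 'orientation': array([ 2.66094891e+00, -1.66999686e+00,  3.16794713e-05]), 'force': array([-0.19835484, -0.90049579,  0.2030401 ]), 'wrist_torque': array([-0.00154608,  0.03248919, -0.03883796]), 'opening': 0.09307725410514733}
```

View pics/top0.png

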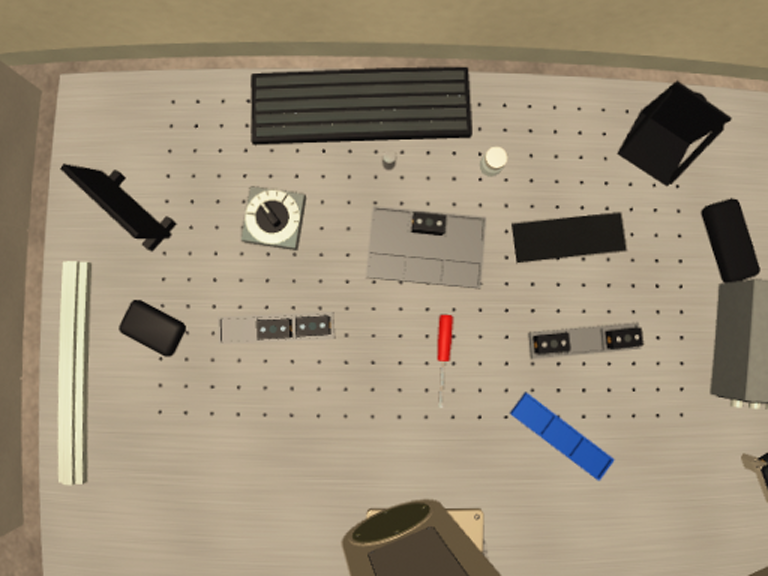

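View pics/side0.png

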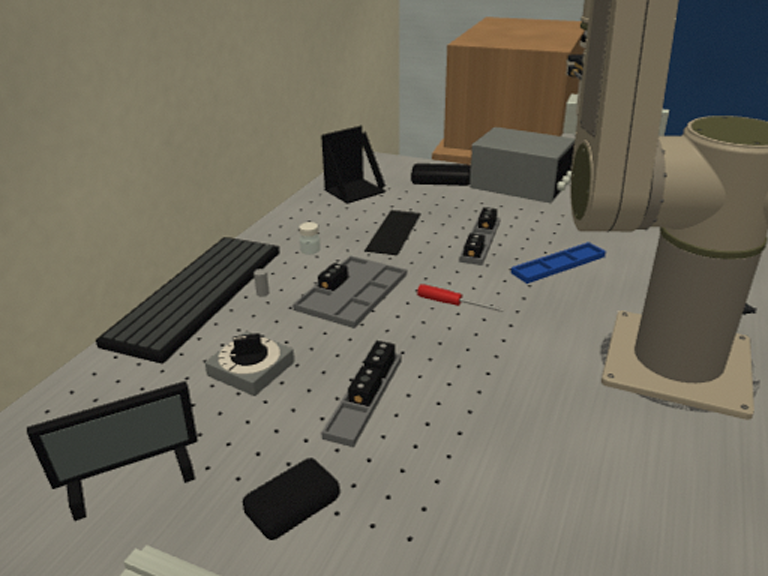

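Top view (×1.5 scale): the large tray is at (427,247) with one carriage at (429,222). The left small tray at (277,328) holds two, at (274,328) and (312,326). The right small tray at (586,340) holds two, at (551,343) and (623,338). That makes 5 carriages. The mat is at (569,237) and the knob at (272,217). The blue look-alike at (562,436), keyboard, mouse, black roll and stands are not part of the job.

Run:
```python
from h import *
p=robot.read_camera("top")
im=p["img"]
a=cv2.resize(im[120:250,140:240],None,fx=4,fy=4,interpolation=cv2.INTER_CUBIC)
cv2.imwrite("pics/c1.png",a)
cv2.imwrite("pics/c2.png",cv2.resize(im[125:245,240:440],None,fx=4,fy=4,interpolation=cv2.INTER_CUBIC))
def fit(mask,z,name):
    n,l,s,c=cv2.connectedComponentsWithStats(mask.astype(np.uint8))
    for i in range(1,n):
        if s[i,4]<60: continue
        ys,xs=np.nonzero(l==i)
        P=np.array([atz(p,x,y,z)[:2] for x,y in zip(xs,ys)],dtype=np.float32)
        r=cv2.minAreaRect(P*1000)
        print(name,s[i,:5].tolist(),"cent",np.round(P.mean(0),4),"rect",np.round(r[0],1),np.round(r[1],1),round(r[2],1))
g=im.max(2).astype(int)
hsv=cv2.cvtColor(im,cv2.COLOR_BGR2HSV)
dark=(g<60); 
sub=np.zeros_like(dark); sub[130:245,140:440]=1
fit(dark&sub,0.038,"dark38")
fit(dark&sub,0.002,"dark02")
for u,v in((285,163),(390,226),(184,218),(180,145)): print(u,v,im[v,u],hsv[v,u])
```

```text
dark38 [173, 135, 15, 17, 83] cent [0.645  0.2894] rect [646.1 291.5] [49.8 19. ] 35.0
dark38 [275, 142, 22, 15, 220] cent [0.6338 0.0029] rect [634.8   2.8] [57.5 36.8] 84.5
dark38 [342, 142, 75, 33, 1829] cent [ 0.6154 -0.2572] rect [ 614.8 -259. ] [ 72.7 209.9] 7.6
dark38 [404, 218, 24, 15, 241] cent [ 0.4293 -0.3622] rect [ 429.1 -362.3] [34.2 69.5] 6.6
dark38 [355, 222, 25, 14, 226] cent [ 0.4195 -0.2234] rect [ 419.2 -223.1] [32.9 66.1] 5.9
dark02 [173, 135, 15, 17, 83] cent [0.6519 0.2961] rect [653.1 298.2] [51.5 19.6] 35.0
dark02 [275, 142, 22, 15, 220] cent [ 6.403e-01 -3.000e-04] rect [ 6.413e+02 -4.000e-01] [59.5 38. ] 84.5
dark02 [342, 142, 75, 33, 1829] cent [ 0.6213 -0.2693] rect [ 620.7 -271.2] [ 75.2 217.1] 7.6
dark02 [404, 218, 24, 15, 241] cent [ 0.4288 -0.3779] rect [ 428.5 -378. ] [35.4 71.9] 6.6
dark02 [355, 222, 25, 14, 226] cent [ 0.4186 -0.2343] rect [ 418.3 -234.1] [34.1 68.4] 5.9
285 163 [127 144 156] [ 18  47 156]
390 226 [111 127 138] [ 18  50 138]
184 218 [68 78 77] [33 33 78]
180 145 [53 62 69] [17 59 69]
```

```bash
sleep 0.1
```

```text
(no output)
```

View pics/c1.png

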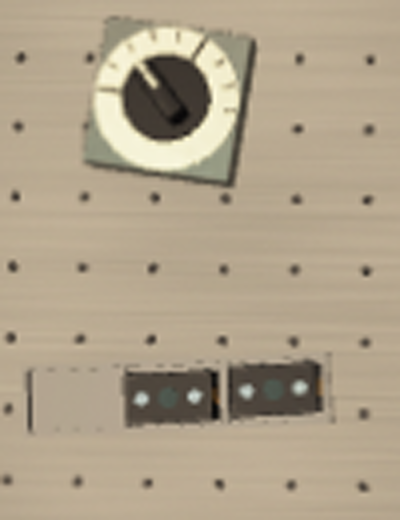

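View pics/c2.png

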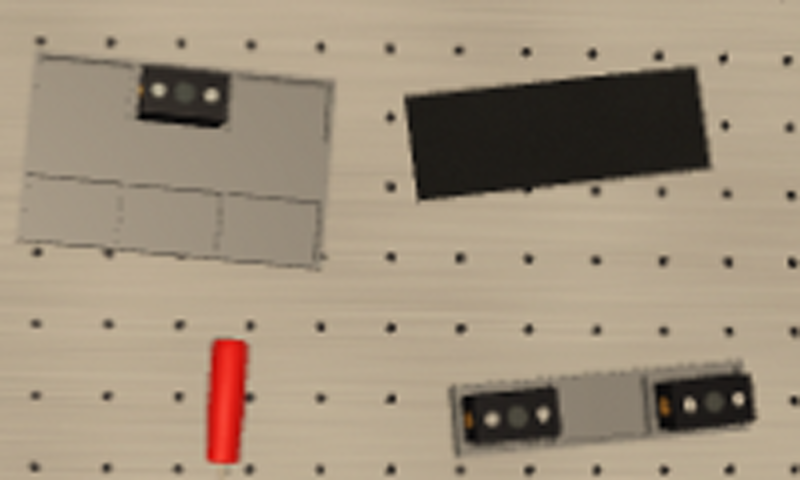

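```bash
cat >> h.py <<'E'
from scipy.optimize import minimize
def box(x,y,yaw,L,W,z0,z1):
    # L along local y, W along local x
    c,s=np.cos(yaw),np.sin(yaw)
    return [[x+c*a*W/2-s*b*L/2,y+s*a*W/2+c*b*L/2,z] for a in(-1,1) for b in(-1,1) for z in(z0,z1)]
def hullmask(p,B,sc=4,off=(0,0),shape=(400,400)):
    q=np.array([(proj(p,b)-off+0.5)*sc-0.5 for b in B])
    h=cv2.convexHull((q*16).astype(np.int32))
    m=np.zeros(shape,np.uint8); cv2.fillConvexPoly(m,h,1,shift=4); return m
def fitbox(obs,x0,L,W,z0,z1):
    """obs: list of (p, fullres mask). x0=(x,y,yaw)."""
    pre=[]
    for p,m in obs:
        ys,xs=np.nonzero(m); off=np.array([xs.min()-15,ys.min()-15]); sh=(ys.max()-off[1]+15,xs.max()-off[0]+15)
        sub=m[off[1]:off[1]+sh[0],off[0]:off[0]+sh[1]]
        big=cv2.resize(sub.astype(np.float32),None,fx=4,fy=4,interpolation=cv2.INTER_LINEAR)>0.5
        pts=np.argwhere(big)[:,::-1].astype(np.int32); h=cv2.convexHull(pts.reshape(-1,1,2)); b2=np.zeros(big.shape,np.uint8); cv2.fillConvexPoly(b2,h,1)
        pre.append((p,b2>0,off))
    def cost(v):
        t=0
        for p,b,off in pre:
            m=hullmask(p,box(v[0]/1000,v[1]/1000,v[2]/100,L,W,z0,z1),4,off,b.shape)>0
            t+=1-(m&b).sum()/max(1,(m|b).sum())
        return t/len(pre)
    v0=np.array([x0[0]*1000,x0[1]*1000,x0[2]*100])
    best=None
    for _ in range(3):
        r=minimize(cost,v0,method="Nelder-Mead",options=dict(initial_simplex=v0+np.array([[0,0,0],[6,0,0],[0,6,0],[0,0,8]]),xatol=.05,fatol=1e-4)); v0=r.x
    return r.x[0]/1000,r.x[1]/1000,r.x[2]/100,r.fun
def carrmask(p,x,y,thr,rad=0.05,z=0.038):
    """dark component nearest to projected point"""
    im=p["img"]; g=im.max(2)
    roi=hullmask(p,box(x,y,0,2*rad,2*rad,0,z),1,(0,0),im.shape[:2])>0
    d=((g<thr)&roi).astype(np.uint8); d=cv2.morphologyEx(d,cv2.MORPH_CLOSE,np.ones((3,3)))
    n,l,s,c=cv2.connectedComponentsWithStats(d)
    u=proj(p,[x,y,0.025]); k=1+np.argmin([np.hypot(*(c[i]-u))+(1e3 if s[i,4]<50 else 0) for i in range(1,n)])
    return l==k
E
python3 - <<'E'
from h import *
pt=robot.read_camera("top"); ps=robot.read_camera("side")
g0=[("K1",0.634,0.002,-.1),("R1",0.4195,-.223,.1),("R2",0.429,-.362,.1),("L1",0.44,.27,.05),("L2",0.44,.20,.05)]
vis=[pt["img"].copy(),ps["img"].copy()]
for n,x,y,w in g0:
    ms=[]
    for i,(p,t) in enumerate(((pt,95),(ps,70))):
        m=carrmask(p,x,y,t); ms.append((p,m)); vis[i][m]=(0,255,0)
        print(n,i,m.sum(),end=" ")
    ft=fitbox(ms[:1],(x,y,w),.06,.034,.010,.038)
    fb=fitbox(ms,(x,y,w),.06,.034,.010,.038)
    print(np.round(ft,4),np.round(fb,4))
cv2.imwrite("pics/v0.png",cv2.resize(vis[0][120:250,140:450],None,fx=2.5,fy=2.5)); cv2.imwrite("pics/v1.png",cv2.resize(vis[1][120:310,180:360],None,fx=3,fy=3))
E
```

```text
K1 0 308 K1 1 315 [ 0.6383  0.0021 -0.0863  0.0652] [ 0.6373  0.0026 -0.0816  0.1964]
R1 0 326 R1 1 278 [ 0.4193 -0.2262  0.1414  0.1225] [ 0.4176 -0.2269  0.0756  0.2818]
R2 0 336 R2 1 233 [ 0.4306 -0.3652  0.168   0.1613] [ 0.4286 -0.3626  0.0768  0.2863]
L1 0 403 L1 1 816 [0.4417 0.2701 0.0742 0.3575] [0.4414 0.2744 0.0188 0.4396]
L2 0 310 L2 1 588 [0.4461 0.2147 0.1174 0.1658] [0.445  0.219  0.0672 0.2786]
```

View pics/v0.png

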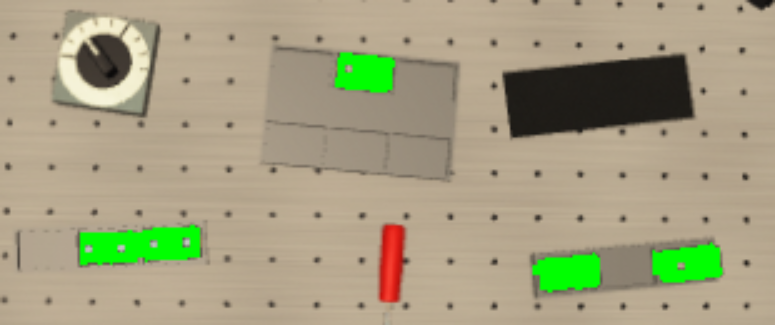

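View pics/v1.png

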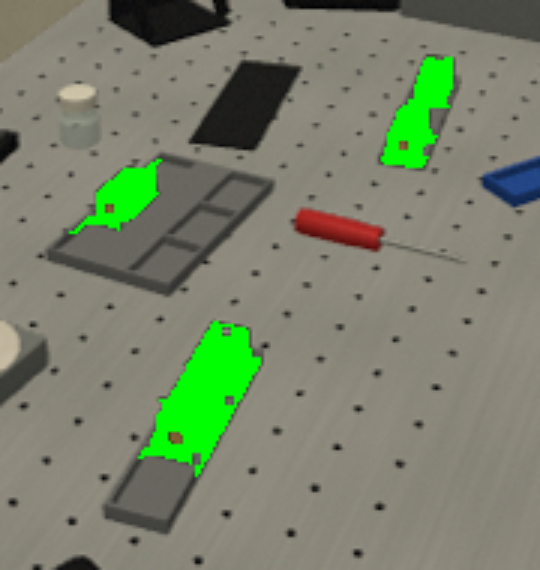

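Run:
```python
from h import *
pt=robot.read_camera("top"); ps=robot.read_camera("side")
def enh(im,c,s):
    a,b,e,d=c; im=cv2.resize(im[b:d,a:e],None,fx=s,fy=s,interpolation=cv2.INTER_CUBIC)
    l=cv2.cvtColor(im,cv2.COLOR_BGR2LAB); l[:,:,0]=cv2.createCLAHE(4,(4,4)).apply(l[:,:,0]); return cv2.cvtColor(l,cv2.COLOR_LAB2BGR)
cv2.imwrite("pics/e1.png",enh(pt["img"],(238,130,330,200),8))
cv2.imwrite("pics/e2.png",enh(ps["img"],(190,165,280,225),8))
```

```text
(no output)
```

View pics/e1.png

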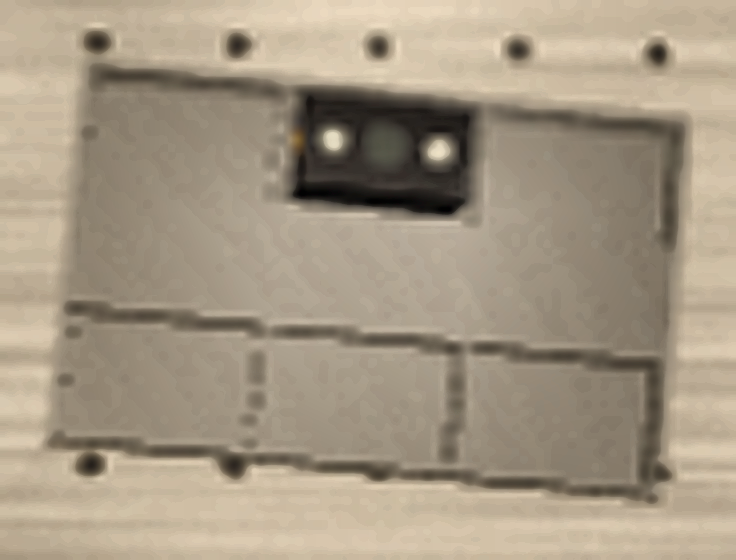

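View pics/e2.png

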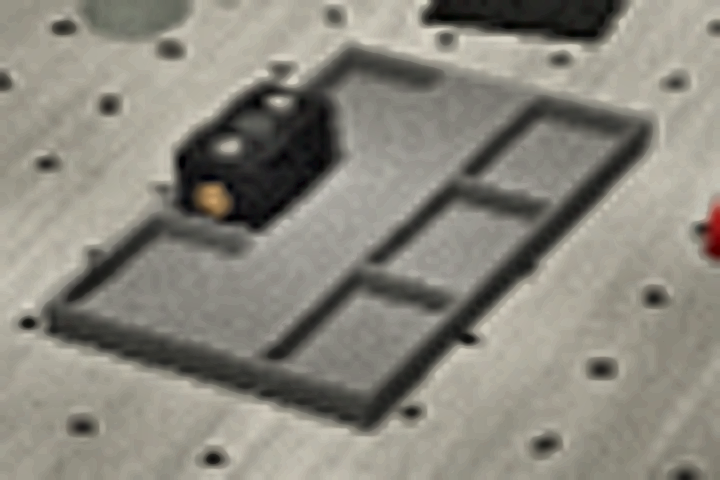

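Run:
```python
from h import *
pt=robot.read_camera("top"); ps=robot.read_camera("side")
def pm(p,pts,s,off):
    q=(np.array(pts)+.5)/s-.5+np.array(off); m=np.zeros((384,512),np.uint8); cv2.fillConvexPoly(m,np.int32(np.round(q*16)),1,shift=4); return m>0
mt=pm(pt,[(88,66),(688,118),(655,498),(50,445)],8,(238,130))
ms=pm(ps,[(48,305),(350,43),(655,118),(652,140),(370,430),(50,327)],8,(190,165))
for o in([(pt,mt)],[(ps,ms)],[(pt,mt),(ps,ms)]): print(np.round(fitbox(o,(.6,0,-.1),.214,.134,0,.014),4))
# mat
g=pt["img"].max(2); m=np.zeros_like(g,bool); m[138:180,335:425]=(g<60)[138:180,335:425]
print("mat",np.round(fitbox([(pt,m)],(.62,-.27,.13),.22,.076,0,.002),4))
g=ps["img"].max(2); m2=np.zeros_like(g,bool); m2[135:172,235:285]=(g<60)[135:172,235:285]
print(m2.sum(),"mat side",np.round(fitbox([(ps,m2)],(.62,-.27,.13),.22,.076,0,.002),4))
# right tray from c2 crop
mr=pm(pt,[(449,386),(741,360),(757,420),(457,457)],4,(240,125))
print("trayR",np.round(fitbox([(pt,mr)],(.42,-.29,.1),.214,.05,0,.014),4))
ml=pm(pt,[(28,369),(327,353),(334,420),(31,433)],4,(140,120))
print("trayL",np.round(fitbox([(pt,ml)],(.44,.24,.05),.214,.05,0,.014),4))
for x,y,w,th in ((.638,.002,-.087,60),(.4193,-.225,.1,60),(.43,-.364,.1,60),(.44,.275,.05,90),(.445,.205,.05,90)):
    mk=carrmask(pt,x,y,th); print("car",mk.sum(),np.round(fitbox([(pt,mk)],(x,y,w),.06,.034,.012,.038),4))
# side carriages strict
for x,y,w in ((.638,.002,-.087),(.4193,-.225,.1),(.43,-.364,.1),(.44,.275,.05),(.445,.205,.05)):
    mk=carrmask(ps,x,y,45); print("cars",mk.sum(),np.round(fitbox([(ps,mk)],(x,y,w),.06,.034,.012,.038),4))
```

```text
[ 0.5946  0.0049 -0.074   0.0356]
[ 0.5944  0.0018 -0.0723  0.025 ]
[ 0.5947  0.0038 -0.0766  0.0328]
mat [ 0.6213 -0.2758  0.1184  0.2918]
609 mat side [ 0.6208 -0.273   0.1277  0.0217]
trayR [ 0.4257 -0.298   0.1069  0.0528]
trayL [0.4425 0.279  0.0607 0.0226]
car 224 [ 0.6369  0.0022 -0.0834  0.0696]
car 236 [ 0.4191 -0.2266  0.0883  0.0358]
car 259 [ 0.4293 -0.3676  0.119   0.0494]
car 361 [0.4428 0.2704 0.0727 0.3199]
car 316 [0.4461 0.215  0.0979 0.1991]
cars 235 [ 0.6356  0.0028 -0.0305  0.0506]
cars 159 [ 0.417  -0.2283  0.1044  0.0665]
cars 119 [ 0.4278 -0.3693  0.1533  0.1092]
cars 526 [ 0.4387  0.2767 -0.0046  0.285 ]
cars 469 [ 0.4427  0.2397 -0.0346  0.2632]
```

```bash
cat >> h.py <<'E'
from scipy.spatial.transform import Rotation as Ro
def go(x,y,z,phi,st=None,rowmax=30):
    s=st or robot.read_state(); R=Ro.from_rotvec(s["orientation"]).as_matrix()
    ph=np.arctan2(R[1,0],R[0,0])
    q=s["q"]; q1t=np.arctan2(y,x); best=None
    for k in(-1,0,1):
        p2=phi+k*np.pi; q6=q1t-p2
        while p2-q1t>np.pi: p2-=2*np.pi
        q6=q1t-p2
        d=(q6-(q1t-ph+0)); 
        # actual turn wrt current heading, keep q6 in range
        tot=-(p2-ph); q6n=q[5]+tot-(q[0]-q1t) if False else q1t-p2
        for m in(-1,0,1):
            qq=q6n+m*2*np.pi
            if abs(qq)<2.5:
                turn=qq-q[5]-(q1t-q[0])
                if best is None or abs(turn)<abs(best[0]): best=(turn,qq)
    turn,qq=best; ph2=ph-turn
    d=np.array([x,y,z])-s["tool_pos"]; ex=np.array([np.cos(ph2),np.sin(ph2)]); ey=np.array([np.sin(ph2),-np.cos(ph2)])
    v=np.array([d[:2]@ex,d[:2]@ey,-d[2]])*1000
    n=int(np.ceil(np.hypot(v[0],v[1])/rowmax)) or 1
    td=np.degrees(turn); nt=int(np.ceil(abs(td)/7)) or 1
    print(f"turn {td:.1f}deg ({nt}x{td/nt:.2f}) q6->{qq:.2f}; tool shift mm x {v[0]:.1f} y {v[1]:.1f} z {v[2]:.1f}; {n} rows of x {v[0]/n:.1f} y {v[1]/n:.1f}")
def stat():
    s=robot.read_state(); R=Ro.from_rotvec(s["orientation"]).as_matrix()
    print("t",round(s["t"],2),"pos",np.round(s["tool_pos"],4),"phi",round(np.arctan2(R[1,0],R[0,0]),4),"tilt",round(np.arccos(-R[2,2]),4),"F",np.round(s["force"],1),"open",round(s["opening"]*1000,1)); return s
E
python3 -c "
from h import *
stat(); go(.4293,-.368,.10,.107)"
```

```text
t 1.35 pos [ 0.2609 -0.5403  0.2186] phi -1.121 tilt 0.0 F [-0.1 -0.4 -0.4] open 93.0
turn -70.4deg (11x-6.40) q6->-0.82; tool shift mm x 185.8 y -153.3 z 118.6; 9 rows of x 20.6 y -17.0
```

>>> jog_arm(commands=[-1,0,0,0,-6.4,-1,0,0,0,-6.4,-1,0,0,0,-6.4,-1,0,0,0,-6.4,-1,0,0,0,-6.4,-1,0,0,0,-6.4,-1,0,0,0,-6.4,-1,0,0,0,-6.4,-1,0,0,0,-6.4,-1,0,0,0,-6.4,-1,0,0,0,-6.4,-1,0.0206,-0.017,0.013,0,-1,0.0206,-0.017,0.013,0,-1,0.0206,-0.017,0.013,0,-1,0.0206,-0.017,0.013,0,-1,0.0206,-0.017,0.013,0,-1,0.0206,-0.017,0.013,0,-1,0.0206,-0.017,0.013,0,-1,0.0206,-0.017,0.013,0,-1,0.0206,-0.017,0.013,0], grip_force=40)

```text
t: 3.02
tool_pos: [0.4296, -0.3673, 0.1012]
orientation: [3.137, 0.169, 0.0]
force: [-0.9, -0.7, 0.4]
opening: 0.0928
```

```bash
python3 -c "
from h import *
stat(); go(.4293,-.368,.019,.107)
p=robot.read_camera('side'); save(p,'s1.png',(260,60,420,220),4)"
```

```text
t 3.02 pos [ 0.4296 -0.3673  0.1012] phi 0.1077 tilt 0.0004 F [-0.9 -0.7  0.4] open 92.8
turn 0.0deg (1x0.04) q6->-0.82; tool shift mm x -0.4 y 0.7 z 82.2; 1 rows of x -0.4 y 0.7
```

View pics/s1.png

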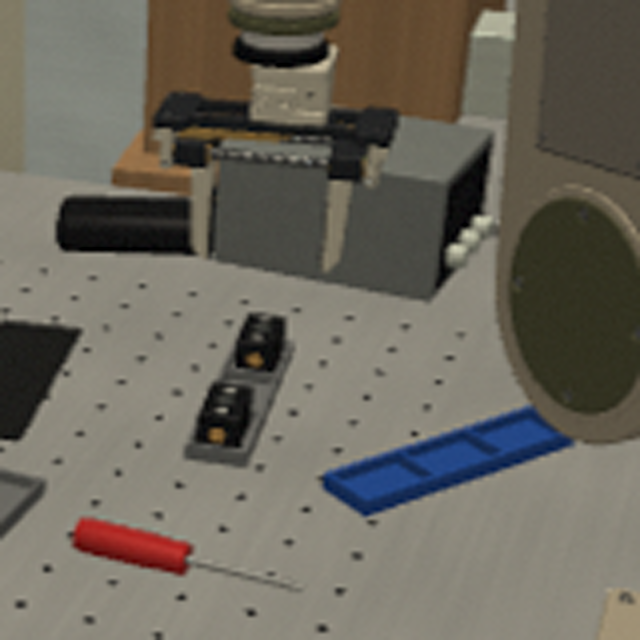

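The open fingers hang above the far carriage of the right tray, which sits at about (265,345) in the crop. The blue tray at (450,460) is clear. I'm going down to grip.

>>> jog_arm(commands=[-1,0,0,0.025,0,-1,0,0,0.025,0,-1,0,0,0.02,0,-1,0,0,0.012,0,-1,0,0,0,0,1,0,0,0,0,1,0,0,0,0,1,0,0,0,0,1,0,0,0,0,1,0,0,0,0,1,0,0,0,0,1,0,0,0,0,1,0,0,-0.01,0,1,0,0,-0.02,0,1,0,0,-0.03,0,1,0,0,-0.02,0,1,0,0,0,0])

```text
t: 4.48
tool_pos: [0.4313, -0.3708, 0.1061]
orientation: [3.13, 0.169, 0.009]
force: [-0.2, -0.8, 0.5]
opening: 0.0175
```

```bash
cat > held.py <<'E'
from h import *
s=stat()
pt=robot.read_camera('top'); ps=robot.read_camera('side')
def cr(p,n,r=45,sc=6):
    u,v=proj(p,s["tool_pos"]); u,v=int(u),int(v); a,b=max(0,u-r),max(0,v-r); save(p,n,(a,b,a+2*r,b+2*r),sc); 
import sys
a=sys.argv[1]
cr(ps,a+"s.png")
E
python3 held.py g1; python3 -c "
from h import *
go(.5473,-.0636,.09,-.0755)"
```

```text
t 4.48 pos [ 0.4313 -0.3708  0.1061] phi 0.1078 tilt 0.0088 F [-0.2 -0.8  0.5] open 17.5
turn 10.5deg (2x5.25) q6->-0.04; tool shift mm x 94.4 y -313.5 z 11.4; 11 rows of x 8.6 y -28.5
```

View pics/g1s.png

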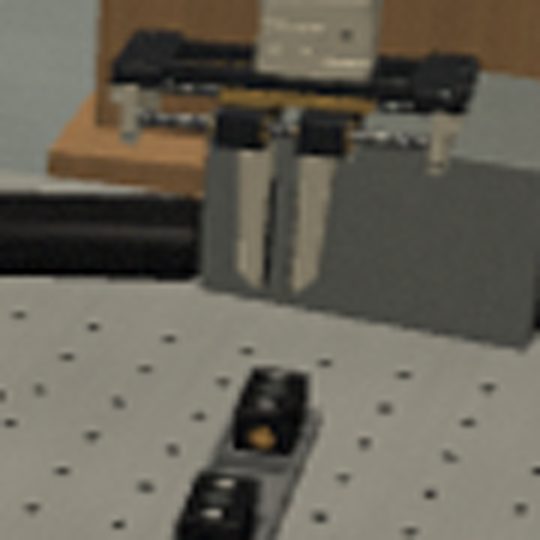

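The fingers were still closing when I lifted: they're slow, about 6 mm per row. Nothing was touched, so I'll retry with a smaller opening and a longer close.

```bash
python3 -c "
from h import *
stat(); go(.4293,-.368,.019,.107)"
```

```text
t 4.58 pos [ 0.4295 -0.369   0.1014] phi 0.1078 tilt 0.003 F [-1.4 -0.2 -0.6] open 9.6
turn 0.0deg (1x0.04) q6->-0.82; tool shift mm x -0.1 y -1.1 z 82.4; 1 rows of x -0.1 y -1.1
```

>>> jog_arm(commands=[-0.3,0,0,0,0,-0.3,0,0,0,0,-0.3,0,0,0,0,-0.3,0,0,0,0,-0.3,0,0,0,0,-0.3,0,0,0,0,-0.3,0,0,0,0,-0.3,0,0,0.025,0,-0.3,0,0,0.025,0,-0.3,0,0,0.02,0,-0.3,0,0,0.012,0,-0.3,0,0,0,0,1,0,0,0,0,1,0,0,0,0,1,0,0,0,0,1,0,0,0,0,1,0,0,0,0,1,0,0,0,0,1,0,0,0,0])

```text
t: 6.17
tool_pos: [0.4295, -0.369, 0.019]
orientation: [3.135, 0.169, 0.002]
force: [-0.7, 0.6, 6.3]
opening: 0.0337
```

```bash
python3 -c "
from h import *
stat()"
```

```text
t 6.17 pos [ 0.4295 -0.369   0.019 ] phi 0.1078 tilt 0.0021 F [-0.7  0.6  6.3] open 33.7
```

>>> jog_arm(commands=[1,0,0,0,0,1,0,0,-0.01,0,1,0,0,-0.02,0,1,0,0,-0.03,0,1,0,0,-0.02,0,1,0,0,0,0,1,0,0,0,0])

```text
t: 6.75
tool_pos: [0.4295, -0.369, 0.0992]
orientation: [3.135, 0.169, 0.003]
force: [-0.1, -0.9, -1.9]
opening: 0.034
```

```bash
python3 held.py g2; python3 -c "
from h import *
go(.5473,-.0636,.09,-.0755)"
```

```text
t 6.75 pos [ 0.4295 -0.369   0.0992] phi 0.1077 tilt 0.0031 F [-0.1 -0.9 -1.9] open 34.0
turn 10.5deg (2x5.25) q6->-0.04; tool shift mm x 96.0 y -312.0 z 6.2; 11 rows of x 8.7 y -28.4
```

View pics/g2s.png

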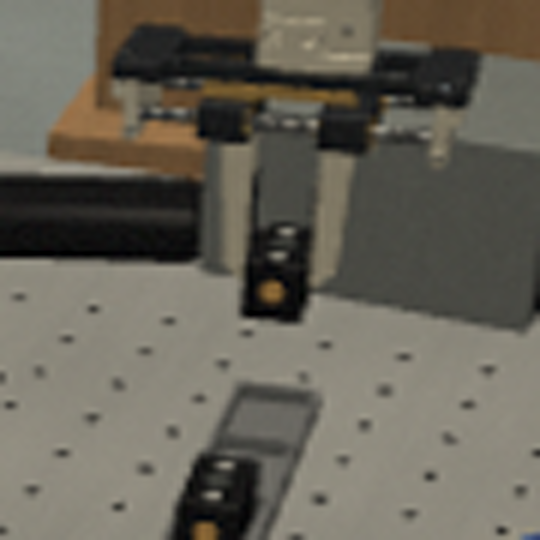

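The carriage is held and level, with its orange end at (270,290). I'm carrying it to the near-right pocket.

>>> jog_arm(commands=[1,0,0,0,5.25,1,0,0,0,5.25,1,0.0087,-0.0284,0,0,1,0.0087,-0.0284,0,0,1,0.0087,-0.0284,0,0,1,0.0087,-0.0284,0,0,1,0.0087,-0.0284,0,0,1,0.0087,-0.0284,0,0,1,0.0087,-0.0284,0,0,1,0.0087,-0.0284,0,0,1,0.0087,-0.0284,0,0,1,0.0087,-0.0284,0,0,1,0.0087,-0.0284,0,0,1,0,0,0,0,1,0,0,0,0])

```text
t: 8.1
tool_pos: [0.5466, -0.0622, 0.0954]
orientation: [-3.139, 0.114, 0.006]
force: [0.3, -0.1, -1.8]
opening: 0.0334
```

```bash
python3 held.py g3; python3 -c "
from h import *
go(.5473,-.0636,.045,-.0755)"
```

```text
t 8.1 pos [ 0.5466 -0.0622  0.0954] phi -0.0726 tilt 0.0037 F [ 0.3 -0.1 -1.8] open 33.4
turn 0.0deg (1x0.01) q6->-0.04; tool shift mm x 0.7 y -0.6 z 51.0; 1 rows of x 0.7 y -0.6
```

View pics/g3s.png

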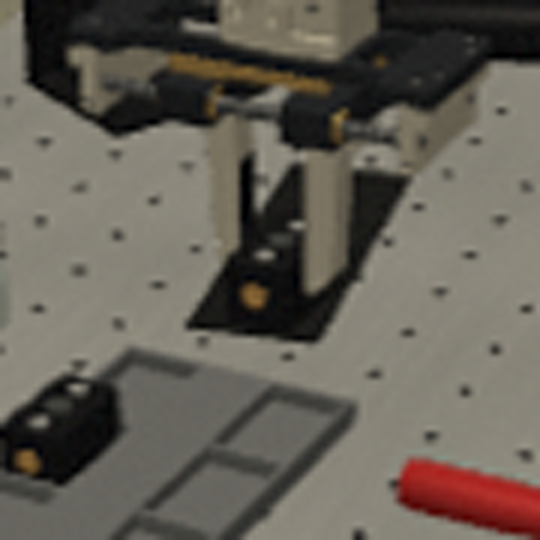

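>>> jog_arm(commands=[1,0,0,0.025,0,1,0,0,0.025,0,1,0,0,0,0,1,0,0,0,0])

```text
t: 8.53
tool_pos: [0.5453, -0.0646, 0.0457]
orientation: [-3.139, 0.121, 0.008]
force: [-0.6, -0.2, -1.4]
opening: 0.0342
```

```bash
python3 held.py g4; python3 -c "
from h import *
go(.5473,-.0636,.019,-.0755)
s=robot.read_state();ps=robot.read_camera('side')
# expected outline of held box and pocket drawn
c=s['tool_pos']; im=cv2.resize(ps['img'],None,fx=6,fy=6,interpolation=cv2.INTER_CUBIC)
def dr(B,col):
    q=np.array([(proj(ps,b)+.5)*6-.5 for b in B]); h=cv2.convexHull(np.int32(q)); cv2.polylines(im,[h],True,col,1)
dr(box(c[0],c[1]+.001,-.0755,.06,.034,c[2]-.015,c[2]+.019),(0,255,0))
dr(box(.5473,-.0636,-.0755,.066,.042,.0139,.014),(0,0,255))
dr(box(.5945,.003,-.0755,.214,.134,0,.014),(255,0,0))
u,v=np.int32(proj(ps,c)*6); cv2.imwrite('pics/g4o.png',im[v-270:v+270,u-350:u+350])
"
```

```text
t 8.53 pos [ 0.5453 -0.0646  0.0457] phi -0.0771 tilt 0.0051 F [-0.6 -0.2 -1.4] open 34.2
turn -0.1deg (1x-0.07) q6->-0.04; tool shift mm x -0.9 y -1.2 z 29.7; 1 rows of x -0.9 y -1.2
```

View pics/g4o.png

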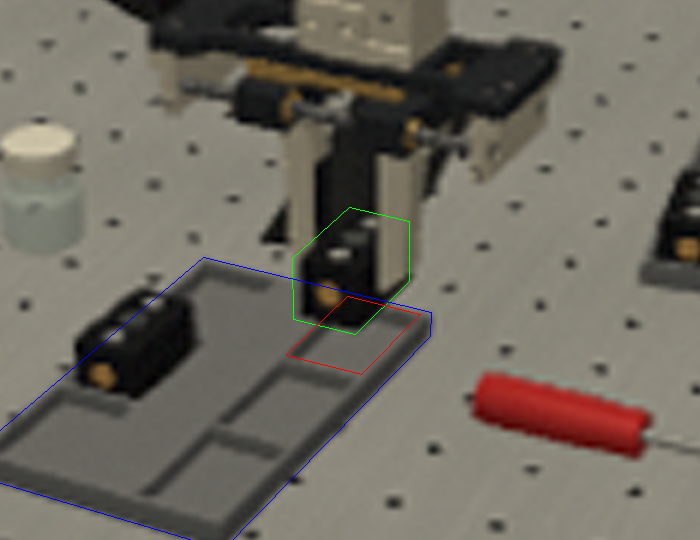

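```bash
cat > ov.py <<'E'
from h import *
def overlay(p,name,boxes,ctr,r=25,sc=14):
    im=p["img"]; u,v=proj(p,ctr); a,b=int(u)-r,int(v)-r
    c=cv2.resize(im[b:b+2*r,a:a+2*r],None,fx=sc,fy=sc,interpolation=cv2.INTER_CUBIC)
    c=np.clip(c.astype(float)*1.6,0,255).astype(np.uint8)
    for B,col in boxes:
        q=np.array([(proj(p,x)-[a,b]+.5)*sc-.5 for x in B])
        for i in range(8):
            for j in range(i):
                if bin(i^j).count("1")==1: cv2.line(c,tuple(map(int,q[i])),tuple(map(int,q[j])),col,1)
    cv2.imwrite("pics/"+name,c)
E
python3 -c "
from ov import *
c=stat()['tool_pos']; p=robot.read_camera('side')
overlay(p,'o1.png',[(box(c[0],c[1]+.001,-.0755,.06,.034,c[2]-.015,c[2]+.019),(0,255,0)),(box(.5473,-.0636,-.0755,.066,.042,.004,.014),(0,0,255))],c)
"
```

```text
t 8.68 pos [ 0.5487 -0.0648  0.0493] phi -0.0763 tilt 0.0021 F [-0.3 -0.2 -2. ] open 33.7
```

View pics/o1.png

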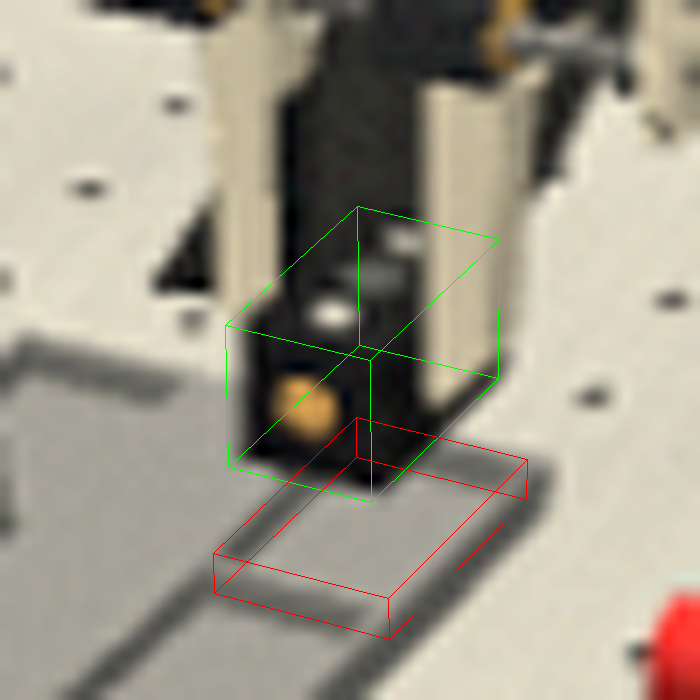

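```bash
python3 -c "
from h import *
for i in range(4): stat(); robot.read_camera('side')
go(.5473,-.0616,.032,-.0755)"
```

```text
t 8.73 pos [ 0.549  -0.0647  0.0495] phi -0.0761 tilt 0.0027 F [-0.2 -0.1 -1. ] open 33.9
t 8.78 pos [ 0.549  -0.0645  0.0494] phi -0.076 tilt 0.0028 F [ 0.6 -0.2 -1.3] open 33.8
t 8.83 pos [ 0.5489 -0.0644  0.0493] phi -0.0758 tilt 0.0026 F [-0.4 -1.  -1.5] open 33.8
t 8.88 pos [ 0.5487 -0.0643  0.049 ] phi -0.0757 tilt 0.0021 F [-0.4  0.4 -2.5] open 33.8
turn -0.0deg (1x-0.00) q6->-0.04; tool shift mm x -1.4 y -2.5 z 16.7; 1 rows of x -1.4 y -2.5
```

>>> jog_arm(commands=[1,-0.001,-0.0025,0.008,0,1,0,0,0.009,0,1,0,0,0,0,1,0,0,0,0,1,0,0,0,0,1,0,0,0,0])

```text
t: 9.43
tool_pos: [0.547, -0.0614, 0.0307]
orientation: [-3.139, 0.119, -0.0]
force: [0.9, -0.5, -2.3]
opening: 0.0339
```

```bash
python3 -c "
from ov import *
p=robot.read_camera('side');c=stat()['tool_pos']; 
overlay(p,'o2.png',[(box(c[0],c[1],-.0755,.06,.034,c[2]-.015,c[2]+.019),(0,255,0)),(box(.5473,-.0636,-.0755,.066,.042,.004,.014),(0,0,255))],c)
p=robot.read_camera('top')
overlay(p,'o3.png',[(box(c[0],c[1],-.0755,.06,.034,c[2]-.015,c[2]+.019),(0,255,0)),(box(.5473,-.0636,-.0755,.066,.042,.004,.014),(0,0,255))],c)
"
```

```text
t 9.48 pos [ 0.5472 -0.0615  0.0309] phi -0.0756 tilt 0.0004 F [-0.2 -0.  -2.3] open 33.7
```

View pics/o2.png

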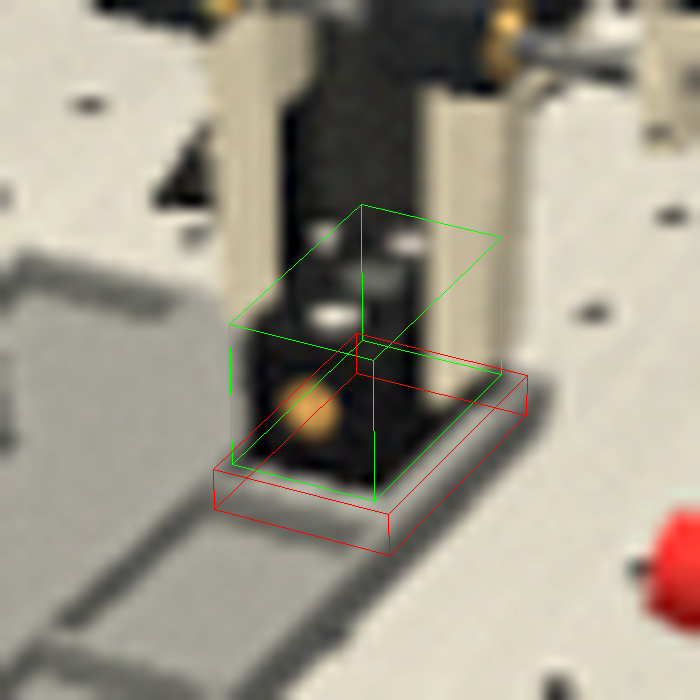

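View pics/o3.png

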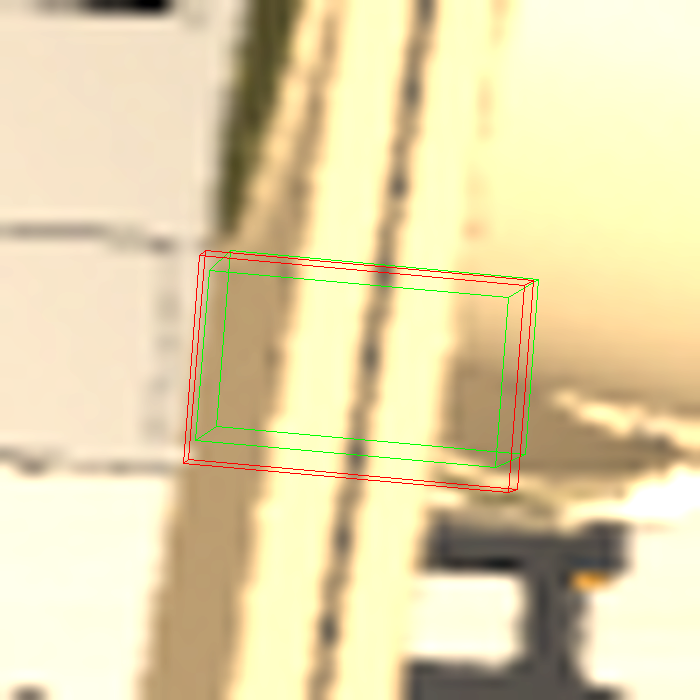

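>>> jog_arm(commands=[1,0,0,0.003,0,1,0,0,0.003,0,1,0,0,0.003,0,1,0,0,0.002,0,1,0,0,0,0,1,0,0,0,0])

```text
t: 10.03
tool_pos: [0.5468, -0.0614, 0.0194]
orientation: [-3.139, 0.119, 0.001]
force: [-0.4, -0.2, -1.7]
opening: 0.0336
```

```bash
python3 -c "
from ov import *
p=robot.read_camera('side');c=stat()['tool_pos']; 
overlay(p,'o4.png',[(box(.5473,-.0636,-.0755,.066,.042,.004,.014),(0,0,255))],c)
"
```

```text
t 10.08 pos [ 0.5469 -0.0614  0.0195] phi -0.0756 tilt 0.0003 F [ 0.5  0.7 -1.1] open 33.6
```

View pics/o4.png

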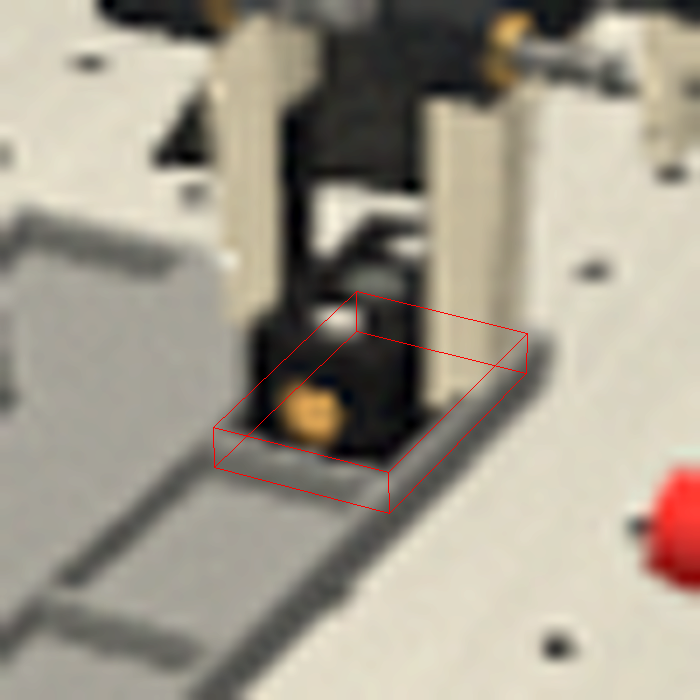

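It went in with no contact force, so I'm releasing and lifting away.

>>> jog_arm(commands=[-0.3,0,0,0,0,-0.3,0,0,0,0,-0.3,0,0,0,0,-0.3,0,0,0,0,-0.3,0,0,0,0,-0.3,0,0,-0.01,0,-0.3,0,0,-0.03,0,-0.3,0,0,-0.03,0])

```text
t: 10.75
tool_pos: [0.5453, -0.0611, 0.0894]
orientation: [-3.139, 0.119, 0.006]
force: [0.4, -0.2, 0.6]
opening: 0.0607
```

```bash
python3 -c "
from h import *
stat(); go(.4191,-.2272,.09,.1)
p=robot.read_camera('side'); save(p,'s2.png',(190,110,350,230),5)"
```

```text
t 10.75 pos [ 0.5453 -0.0611  0.0894] phi -0.0756 tilt 0.0039 F [ 0.4 -0.2  0.6] open 60.7
turn -10.1deg (2x-5.03) q6->-0.60; tool shift mm x -142.2 y 152.7 z -0.6; 7 rows of x -20.3 y 21.8
```

View pics/s2.png

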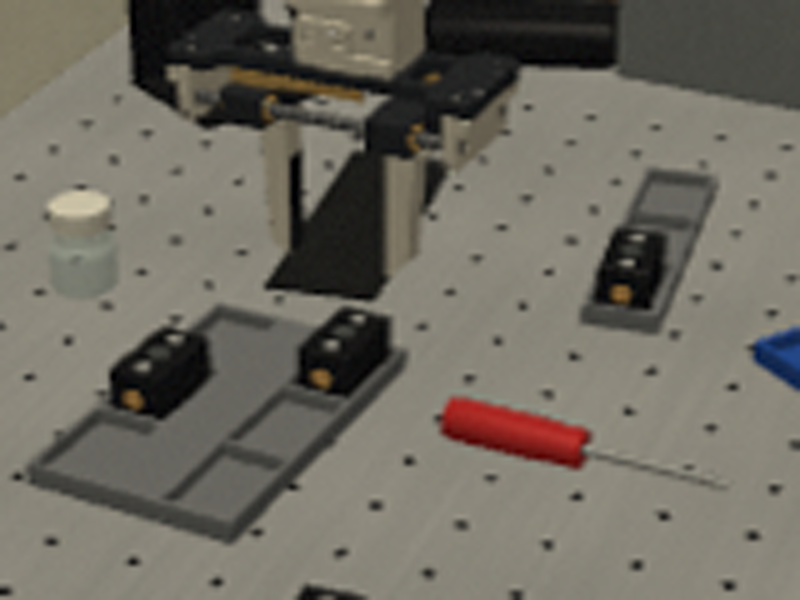

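Carriage 1 lies in the near-right pocket, at (345,350) in the crop. The next one is at (630,268) in the right tray.

>>> jog_arm(commands=[-0.3,0,0,0,-5.05,-0.3,0,0,0,-5.05,-0.3,-0.0203,0.0218,0,0,-0.3,-0.0203,0.0218,0,0,-0.3,-0.0203,0.0218,0,0,-0.3,-0.0203,0.0218,0,0,-0.3,-0.0203,0.0218,0,0,-0.3,-0.0203,0.0218,0,0,-0.3,-0.0203,0.0218,0,0,-0.3,0,0,0,0,-0.3,0,0,0,0,-0.3,0,0,0,0])

```text
t: 11.8
tool_pos: [0.4214, -0.2275, 0.0902]
orientation: [3.137, 0.157, 0.002]
force: [-0.3, 0.1, 0.3]
opening: 0.0607
```

```bash
python3 -c "
from ov import *
p=robot.read_camera('side');c=stat()['tool_pos'];go(.4191,-.2272,.019,.1)
overlay(p,'o5.png',[(box(.4191,-.2266,.1,.06,.034,.004,.038),(0,255,0))],[.42,-.227,.04])
"
```

```text
t 11.85 pos [ 0.4216 -0.2271  0.0901] phi 0.1009 tilt 0.0008 F [ 0.3 -0.1 -0. ] open 60.3
turn 0.1deg (1x0.06) q6->-0.60; tool shift mm x -2.5 y -0.1 z 71.1; 1 rows of x -2.5 y -0.1
```

View pics/o5.png

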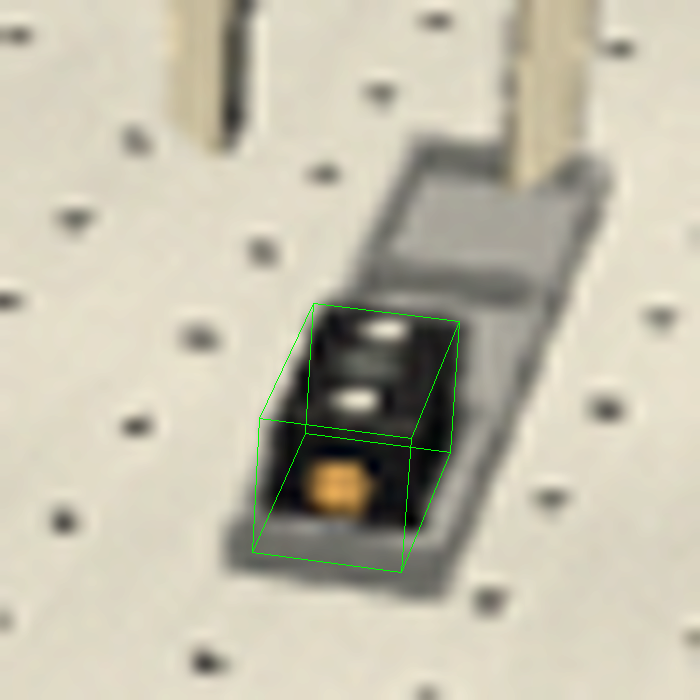

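>>> jog_arm(commands=[-0.3,-0.003,0,0.025,0,-0.3,0,0,0.025,0,-0.3,0,0,0.015,0,-0.3,0,0,0.006,0,-0.3,0,0,0,0,1,0,0,0,0,1,0,0,0,0,1,0,0,0,0,1,0,0,0,0,1,0,0,0,0,1,0,0,0,0,1,0,0,0,0,1,0,0,0,0,1,0,0,-0.01,0,1,0,0,-0.02,0,1,0,0,-0.03,0,1,0,0,-0.02,0,1,0,0,0,0,1,0,0,0,0])

```text
t: 13.43
tool_pos: [0.4187, -0.2284, 0.0999]
orientation: [3.136, 0.158, 0.003]
force: [-0.5, -0.1, -3.5]
opening: 0.0336
```

```bash
python3 -c "
from h import *
stat(); go(.5524,.008,.05,-.0755); robot.read_camera('side'); go(.5524,.008,.05,-.0755)"; python3 held.py g5
```

```text
t 13.43 pos [ 0.4187 -0.2284  0.0999] phi 0.1006 tilt 0.0028 F [-0.5 -0.1 -3.5] open 33.6
turn 10.1deg (2x5.05) q6->0.09; tool shift mm x 115.5 y -245.8 z 49.9; 10 rows of x 11.5 y -24.6
turn 10.1deg (2x5.05) q6->0.09; tool shift mm x 116.6 y -245.2 z 48.3; 10 rows of x 11.7 y -24.5
t 13.48 pos [ 0.4177 -0.2277  0.0983] phi 0.1006 tilt 0.0001 F [-1.4 -0.1 -2.4] open 33.4
```

View pics/g5s.png

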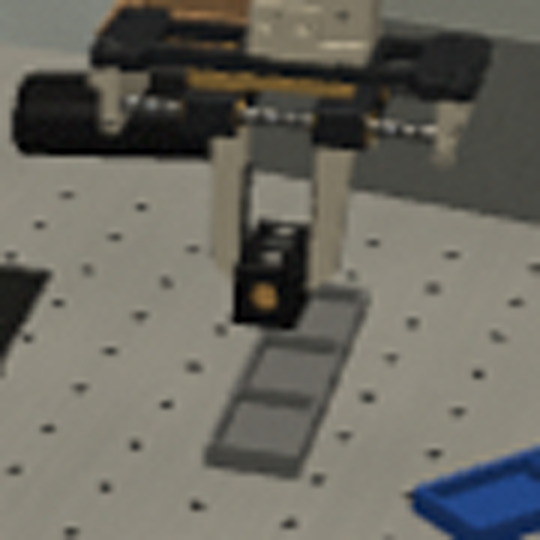

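Held, and the right tray is now empty. I'm carrying this one to the near-middle pocket.

>>> jog_arm(commands=[1,0,0,0,5.05,1,0,0,0,5.05,1,0.0117,-0.0245,0,0,1,0.0117,-0.0245,0,0,1,0.0117,-0.0245,0,0,1,0.0117,-0.0245,0,0,1,0.0117,-0.0245,0,0,1,0.0117,-0.0245,0,0,1,0.0117,-0.0245,0,0,1,0.0117,-0.0245,0,0,1,0.0117,-0.0245,0,0,1,0.0117,-0.0245,0,0,1,0,0,0.02,0,1,0,0,0.02,0,1,0,0,0.02,0,1,0,0,0.005,0,1,0,0,0,0,1,0,0,0,0,1,0,0,0,0,1,0,0,0,0])

```text
t: 15.25
tool_pos: [0.5533, 0.0075, 0.0339]
orientation: [3.139, -0.119, 0.0]
force: [0.8, -0.3, -1.0]
opening: 0.0339
```

```bash
python3 -c "
from ov import *
p=robot.read_camera('side');c=stat()['tool_pos']; go(.5524,.008,.019,-.0755)
overlay(p,'o6.png',[(box(c[0],c[1],-.0755,.06,.034,c[2]-.015,c[2]+.019),(0,255,0)),(box(.5526,.0062,-.0755,.066,.042,.004,.014),(0,0,255))],c)
"
```

```text
t 15.3 pos [0.5533 0.0075 0.034 ] phi -0.0757 tilt 0.0005 F [ 0.1 -0.9 -2.5] open 33.8
turn -0.0deg (1x-0.01) q6->0.09; tool shift mm x -1.0 y -0.4 z 15.0; 1 rows of x -1.0 y -0.4
```

View pics/o6.png

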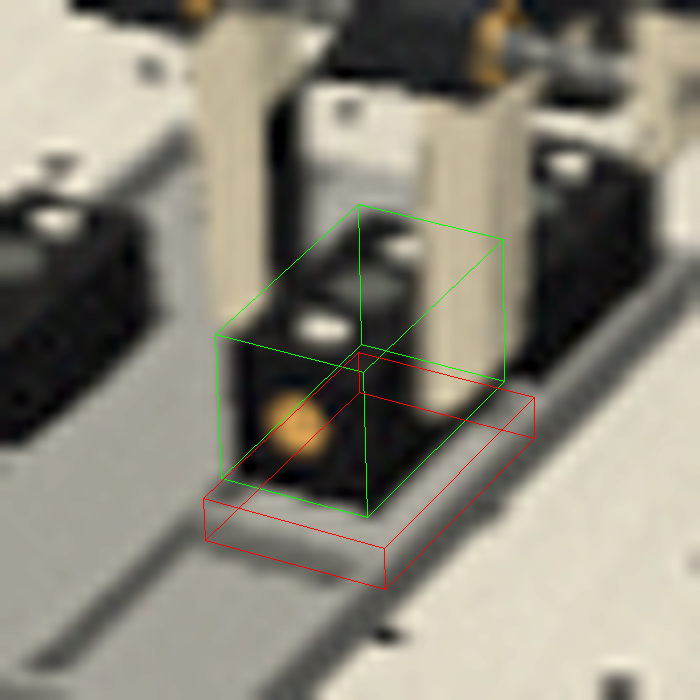

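>>> jog_arm(commands=[1,-0.001,0,0.004,0,1,0,0,0.004,0,1,0,0,0.004,0,1,0,0,0.003,0,1,0,0,0,0,1,0,0,0,0])

```text
t: 15.8
tool_pos: [0.5518, 0.0077, 0.0195]
orientation: [3.139, -0.119, -0.001]
force: [-7.0, 1.0, 11.8]
opening: 0.0336
```

```bash
python3 -c "
from ov import *
p=robot.read_camera('side');c=stat()['tool_pos']
overlay(p,'o7.png',[],c)
"
```

```text
t 15.85 pos [0.5519 0.0077 0.0195] phi -0.0755 tilt 0.0008 F [-7.7  0.3 11. ] open 33.8
```

View pics/o7.png

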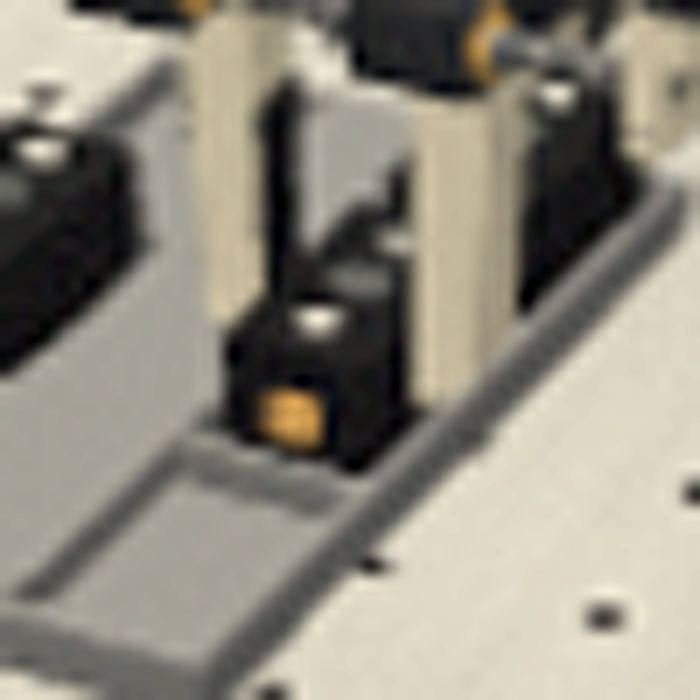

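>>> jog_arm(commands=[-0.3,0,0,0,0,-0.3,0,0,0,0,-0.3,0,0,0,0,-0.3,0,0,0,0,-0.3,0,0,0,0,-0.3,0,0,-0.01,0,-0.3,0,0,-0.03,0,-0.3,0,0,-0.03,0,-0.3,0,0,-0.02,0,-0.3,0,0,0,0])

```text
t: 16.68
tool_pos: [0.5559, 0.0075, 0.1152]
orientation: [3.139, -0.118, 0.014]
force: [0.3, -0.5, 1.2]
opening: 0.0608
```

```bash
python3 -c "
from ov import *
p=robot.read_camera('side');c=stat()['tool_pos']
overlay(p,'o8.png',[],[.56,-.02,.03],30,14); go(.4467,.212,.11,.06)
"
```

```text
t 16.73 pos [0.5547 0.0075 0.1126] phi -0.0756 tilt 0.0066 F [ 0.2 -1.  -1.4] open 60.5
turn -7.8deg (2x-3.88) q6->0.38; tool shift mm x -95.5 y -210.6 z 2.6; 8 rows of x -11.9 y -26.3
```

View pics/o8.png

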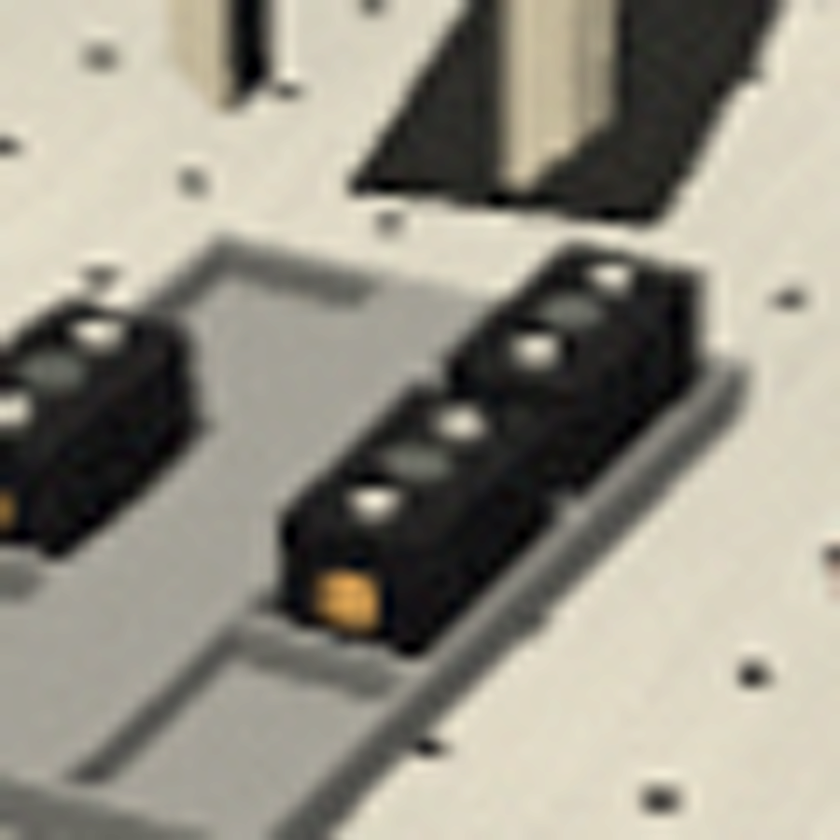

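Two are in and coplanar, with the studs lined up from (610,275) to (370,500). Now I'm re-measuring the left tray's carriages.

```bash
python3 -c "
from ov import *
p=robot.read_camera('top')
r=[(box(.4425,.279,.0607,.06,.034,.004,.038),(0,255,0)),(box(.4467,.2091,.0607,.06,.034,.004,.038),(0,255,0)),(box(.4425,.279,.0607,.214,.05,0,.014),(0,0,255))]
overlay(p,'o9.png',r,[.445,.26,.03],38,14)
im=cv2.imread('pics/o9.png')[300:800]; cv2.imwrite('pics/o9.png',cv2.resize(im,None,fx=.74,fy=.74))
p=robot.read_camera('side'); overlay(p,'o10.png',r,[.445,.25,.03],38,14);im=cv2.imread('pics/o10.png'); cv2.imwrite('pics/o10.png',cv2.resize(im,None,fx=.55,fy=.55))
"
```

```text
(no output)
```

View pics/o9.png

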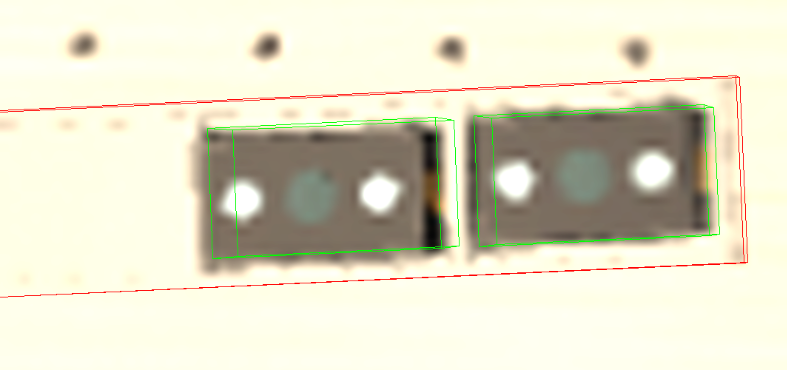

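View pics/o10.png

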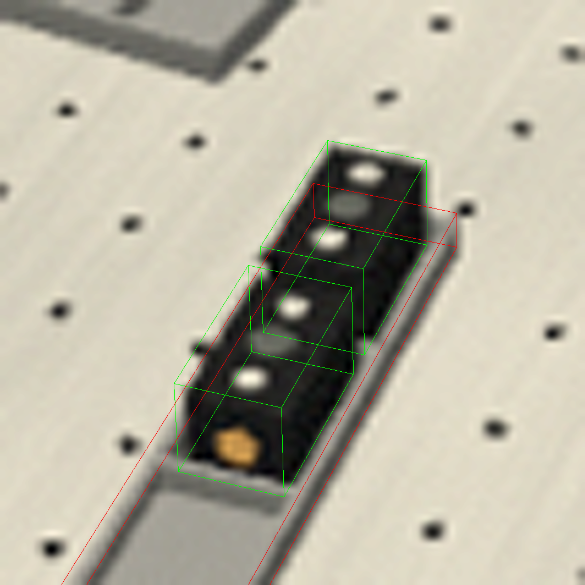

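```bash
python3 -c "
from h import *
stat(); go(.447,.2095,.1,.061)
"
```

```text
t 16.83 pos [0.552  0.0077 0.1087] phi -0.0755 tilt 0.0003 F [-0.1  0.3  0. ] open 60.2
turn -7.8deg (2x-3.91) q6->0.38; tool shift mm x -92.5 y -207.8 z 8.7; 8 rows of x -11.6 y -26.0
```

>>> jog_arm(commands=[-0.3,0,0,0,-3.9,-0.3,0,0,0,-3.9,-0.3,-0.0116,-0.026,0,0,-0.3,-0.0116,-0.026,0,0,-0.3,-0.0116,-0.026,0,0,-0.3,-0.0116,-0.026,0,0,-0.3,-0.0116,-0.026,0,0,-0.3,-0.0116,-0.026,0,0,-0.3,-0.0116,-0.026,0,0,-0.3,-0.0116,-0.026,0,0,-0.3,0,0,0.02,0,-0.3,0,0,0.02,0,-0.3,0,0,0,0,-0.3,0,0,0,0,-0.3,0,0,0,0,-0.3,0,0,0,0])

```text
t: 18.17
tool_pos: [0.4476, 0.2096, 0.0695]
orientation: [-3.14, -0.094, -0.001]
force: [-0.7, 0.5, 0.6]
opening: 0.0607
```

```bash
python3 -c "
from ov import *
stat(); go(.447,.2095,.019,.061)
p=robot.read_camera('side'); overlay(p,'o11.png',[],[.445,.21,.05],35,10)
"
```

```text
t 18.17 pos [0.4476 0.2096 0.0695] phi 0.0599 tilt 0.001 F [-0.7  0.5  0.6] open 60.7
turn -0.1deg (1x-0.06) q6->0.38; tool shift mm x -0.6 y 0.0 z 50.5; 1 rows of x -0.6 y 0.0
```

View pics/o11.png

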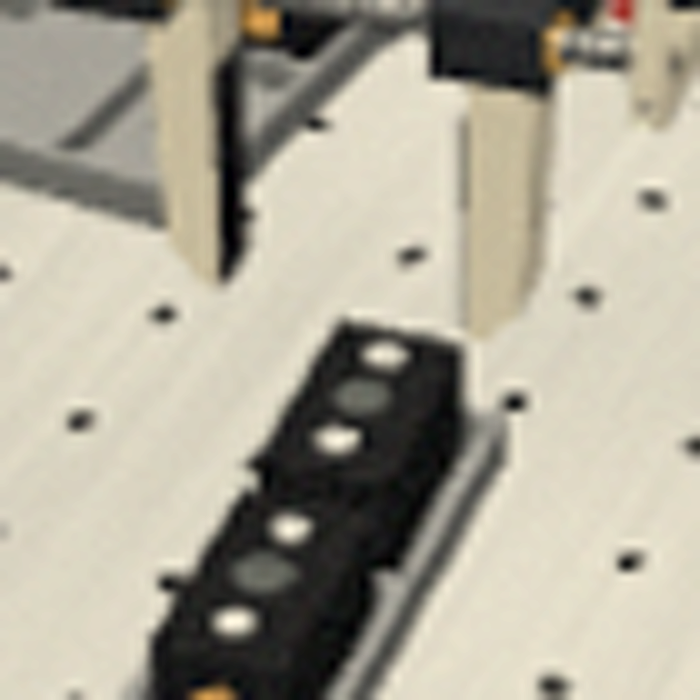

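Aligned with the first carriage of the left tray, so I'm going down to grip and lift it.

>>> jog_arm(commands=[-0.3,0,0,0.025,0,-0.3,0,0,0.018,0,-0.3,0,0,0.007,0,-0.3,0,0,0,0,-0.3,0,0,0,0,1,0,0,0,0,1,0,0,0,0,1,0,0,0,0,1,0,0,0,0,1,0,0,0,0,1,0,0,0,0,1,0,0,0,0,1,0,0,0,0,1,0,0,-0.01,0,1,0,0,-0.02,0,1,0,0,-0.03,0,1,0,0,-0.02,0,1,0,0,0,0,1,0,0,0,0,1,0,0,0,0])

```text
t: 19.88
tool_pos: [0.4462, 0.2094, 0.0976]
orientation: [3.14, 0.095, -0.002]
force: [-0.4, -0.3, -3.5]
opening: 0.0338
```

```bash
python3 -c "
from h import *
stat(); go(.5579,.0775,.05,-.0755)"; python3 held.py g6
```

```text
t 19.88 pos [0.4462 0.2094 0.0976] phi 0.0606 tilt 0.0014 F [-0.4 -0.3 -3.5] open 33.8
turn 7.8deg (2x3.90) q6->0.21; tool shift mm x 121.4 y 123.1 z 47.6; 6 rows of x 20.2 y 20.5
t 19.88 pos [0.4462 0.2094 0.0976] phi 0.0606 tilt 0.0014 F [-0.4 -0.3 -3.5] open 33.8
```

View pics/g6s.png

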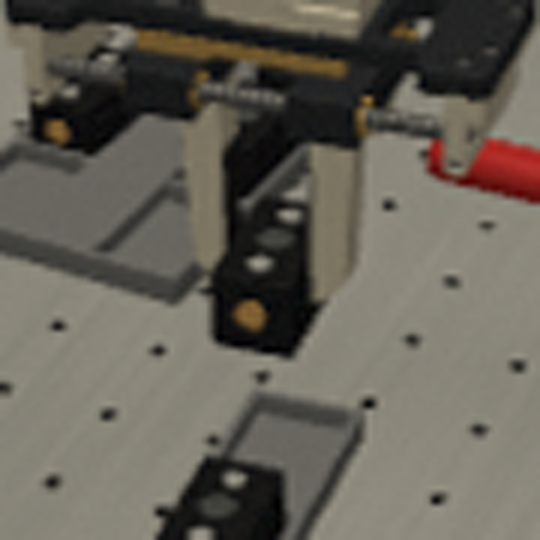

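Held. I'm carrying it to the near-left pocket.

>>> jog_arm(commands=[1,0,0,0,3.9,1,0,0,0,3.9,1,0.0202,0.0205,0,0,1,0.0202,0.0205,0,0,1,0.0202,0.0205,0,0,1,0.0202,0.0205,0,0,1,0.0202,0.0205,0,0,1,0.0202,0.0205,0,0,1,0,0,0.02,0,1,0,0,0.02,0,1,0,0,0.015,0,1,0,0,0.008,0,1,0,0,0,0,1,0,0,0,0,1,0,0,0,0,1,0,0,0,0])

```text
t: 21.32
tool_pos: [0.5595, 0.0781, 0.037]
orientation: [-3.139, 0.118, -0.003]
force: [0.5, 0.2, -2.7]
opening: 0.0335
```

```bash
python3 -c "
from ov import *
p=robot.read_camera('side');c=stat()['tool_pos']; go(.5579,.0775,.019,-.0755)
overlay(p,'o12.png',[(box(c[0],c[1],-.0755,.06,.034,c[2]-.015,c[2]+.019),(0,255,0)),(box(.5579,.0760,-.0755,.066,.042,.004,.014),(0,0,255))],c)
"
```

```text
t 21.37 pos [0.5595 0.0781 0.037 ] phi -0.0753 tilt 0.0023 F [ 0.6 -0.  -1.5] open 33.9
turn 0.0deg (1x0.01) q6->0.21; tool shift mm x -1.5 y 0.7 z 18.0; 1 rows of x -1.5 y 0.7
```

View pics/o12.png

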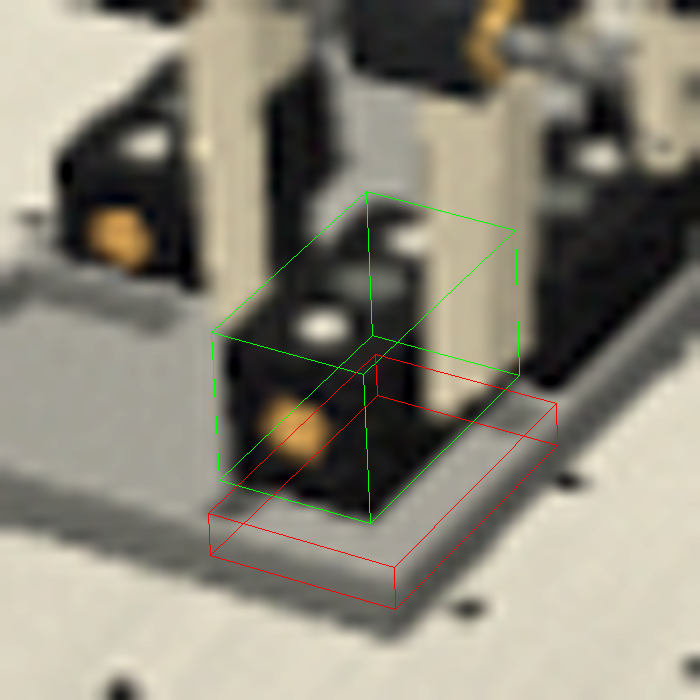

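>>> jog_arm(commands=[1,-0.0015,0.0005,0.005,0,1,0,0,0.005,0,1,0,0,0.004,0,1,0,0,0.003,0,1,0,0,0,0,1,0,0,0,0])

```text
t: 21.87
tool_pos: [0.5566, 0.0775, 0.0191]
orientation: [3.139, -0.119, -0.001]
force: [-5.5, -0.3, 6.8]
opening: 0.0337
```

```bash
python3 -c "
from ov import *
p=robot.read_camera('side');c=stat()['tool_pos']
overlay(p,'o13.png',[],c)
"
```

```text
t 21.92 pos [0.5567 0.0775 0.0191] phi -0.0754 tilt 0.0008 F [-5.2  0.7  7.5] open 33.4
```

View pics/o13.png

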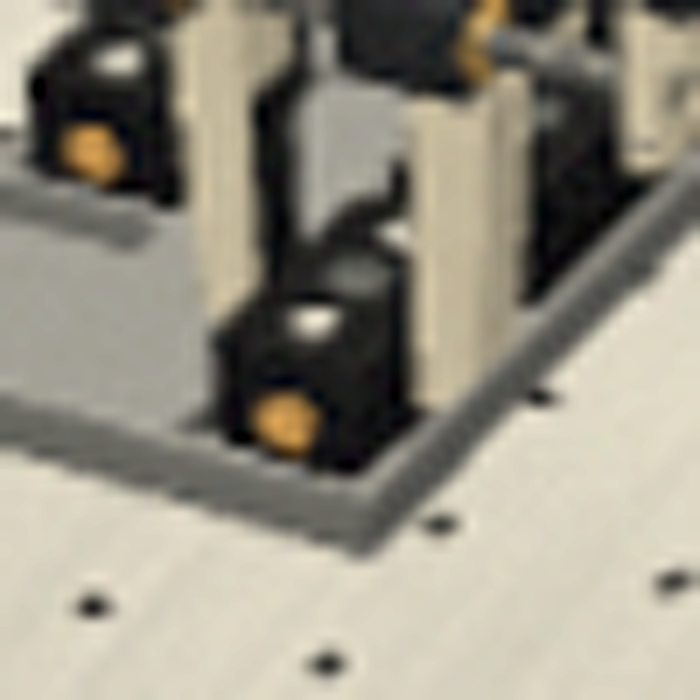

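Down in the pocket. I'm releasing and rising to 0.11 m.

>>> jog_arm(commands=[-0.3,0,0,0,0,-0.3,0,0,0,0,-0.3,0,0,0,0,-0.3,0,0,0,0,-0.3,0,0,0,0,-0.3,0,0,-0.01,0,-0.3,0,0,-0.03,0,-0.3,0,0,-0.03,0,-0.3,0,0,-0.02,0,-0.3,0,0,0,0,-0.3,0,0,0,0])

```text
t: 22.83
tool_pos: [0.5585, 0.0776, 0.1111]
orientation: [-3.139, 0.119, -0.007]
force: [-0.6, -0.3, -0.5]
opening: 0.0606
```

```bash
python3 -c "
from ov import *
p=robot.read_camera('top');c=stat()['tool_pos']
overlay(p,'o14.png',[(box(.4425,.279,.0607,.06,.034,.004,.038),(0,255,0)),(box(.4425,.279,.0607,.214,.05,0,.014),(0,0,255))],[.4425,.279,.03],30,14)
p=robot.read_camera('side');save(p,'s3.png',(190,150,310,240),6)
go(.4415,.2800,.07,.061)
"
```

```text
t 22.88 pos [0.5572 0.0775 0.1092] phi -0.0755 tilt 0.0011 F [-0.1  0.6 -0.8] open 60.6
turn -7.8deg (2x-3.91) q6->0.50; tool shift mm x -102.3 y -209.1 z 38.0; 8 rows of x -12.8 y -26.1
```

View pics/o14.png

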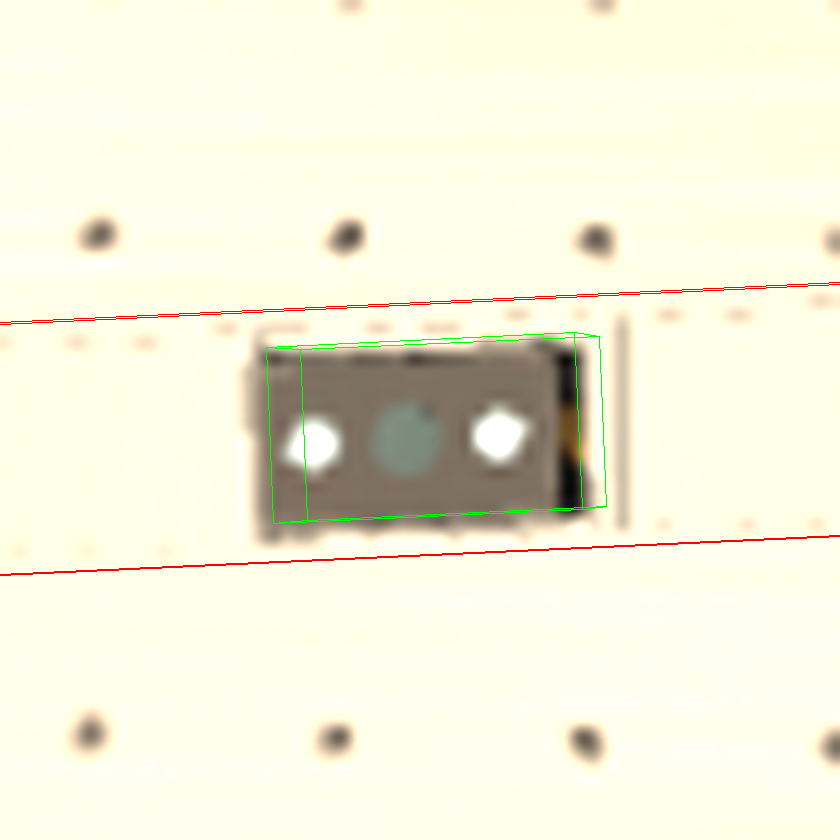

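View pics/s3.png

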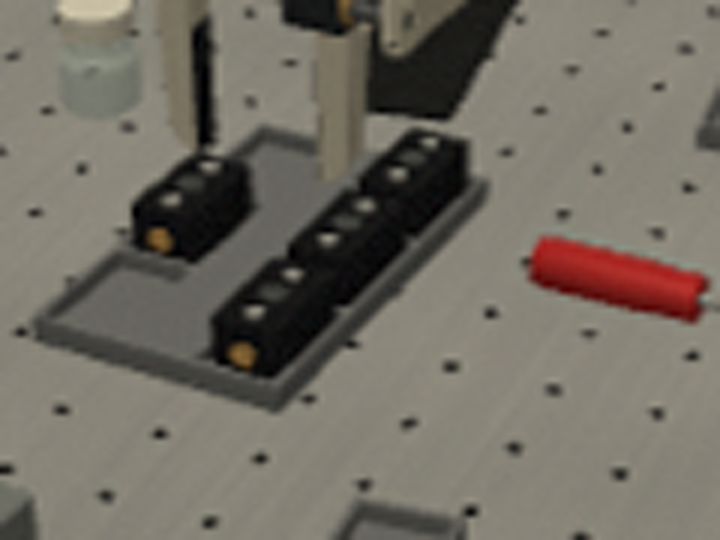

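The near row is full and level. The last loose carriage is at about (.4415,.281).

>>> jog_arm(commands=[-0.3,0,0,0,-3.9,-0.3,0,0,0,-3.9,-0.3,-0.0128,-0.0262,0,0,-0.3,-0.0128,-0.0262,0,0,-0.3,-0.0128,-0.0262,0,0,-0.3,-0.0128,-0.0262,0,0,-0.3,-0.0128,-0.0262,0,0,-0.3,-0.0128,-0.0262,0,0,-0.3,-0.0128,-0.0262,0,0,-0.3,-0.0128,-0.0262,0,0,-0.3,0,0,0.02,0,-0.3,0,0,0.018,0,-0.3,0,0,0,0,-0.3,0,0,0,0,-0.3,0,0,0,0,-0.3,0,0,0,0])

```text
t: 24.27
tool_pos: [0.4427, 0.2805, 0.0715]
orientation: [-3.14, -0.094, -0.001]
force: [0.6, -0.2, 0.7]
opening: 0.0606
```

```bash
python3 -c "
from ov import *
stat(); go(.4415,.281,.019,.061)
p=robot.read_camera('side'); overlay(p,'o15.png',[],[.445,.28,.04],35,10)
"
```

```text
t 24.27 pos [0.4427 0.2805 0.0715] phi 0.0599 tilt 0.001 F [ 0.6 -0.2  0.7] open 60.6
turn -0.1deg (1x-0.06) q6->0.51; tool shift mm x -1.2 y -0.6 z 52.5; 1 rows of x -1.2 y -0.6
```

View pics/o15.png

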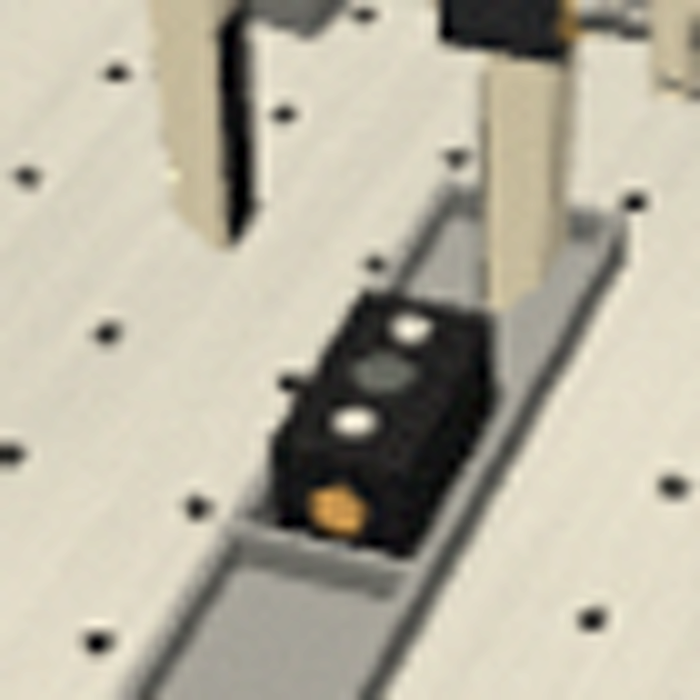

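>>> jog_arm(commands=[-0.3,-0.001,-0.0005,0.025,0,-0.3,0,0,0.02,0,-0.3,0,0,0.007,0,-0.3,0,0,0,0,-0.3,0,0,0,0,1,0,0,0,0,1,0,0,0,0,1,0,0,0,0,1,0,0,0,0,1,0,0,0,0,1,0,0,0,0,1,0,0,0,0,1,0,0,0,0,1,0,0,-0.01,0,1,0,0,-0.02,0,1,0,0,-0.03,0,1,0,0,-0.02,0,1,0,0,0,0,1,0,0,0,0,1,0,0,0,0])

```text
t: 25.98
tool_pos: [0.4403, 0.2806, 0.0975]
orientation: [3.139, 0.095, -0.002]
force: [-0.5, 0.2, -3.0]
opening: 0.0338
```

```bash
python3 -c "
from h import *
stat(); go(.6414,.0710,.05,-.0755)"; python3 held.py g7
```

```text
t 25.98 pos [0.4403 0.2806 0.0975] phi 0.0606 tilt 0.0015 F [-0.5  0.2 -3. ] open 33.8
turn 7.8deg (2x3.90) q6->0.19; tool shift mm x 216.3 y 193.8 z 47.5; 10 rows of x 21.6 y 19.4
t 25.98 pos [0.4403 0.2806 0.0975] phi 0.0606 tilt 0.0015 F [-0.5  0.2 -3. ] open 33.8
```

View pics/g7s.png

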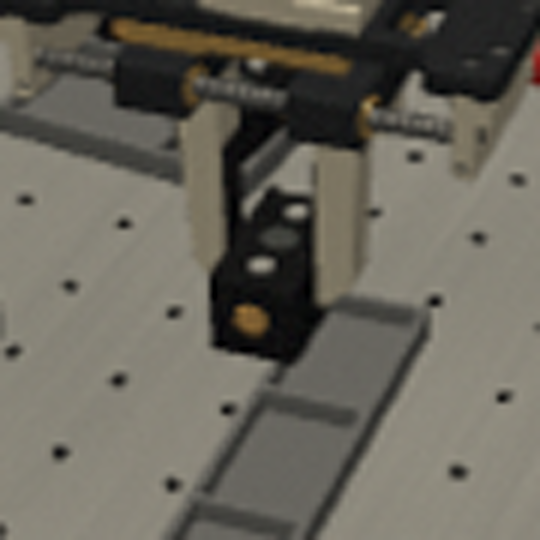

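Held, and the left tray is empty. I'm carrying it to the far-left pocket.

>>> jog_arm(commands=[1,0,0,0,3.9,1,0,0,0,3.9,1,0.0216,0.0194,0,0,1,0.0216,0.0194,0,0,1,0.0216,0.0194,0,0,1,0.0216,0.0194,0,0,1,0.0216,0.0194,0,0,1,0.0216,0.0194,0,0,1,0.0216,0.0194,0,0,1,0.0216,0.0194,0,0,1,0.0216,0.0194,0,0,1,0.0216,0.0194,0,0,1,0,0,0.02,0,1,0,0,0.02,0,1,0,0,0.01,0,1,0,0,0.005,0,1,0,0,0,0,1,0,0,0,0,1,0,0,0,0,1,0,0,0,0])

```text
t: 27.75
tool_pos: [0.6427, 0.0716, 0.0452]
orientation: [-3.139, 0.118, -0.004]
force: [-0.4, 0.4, -2.1]
opening: 0.0335
```

```bash
python3 -c "
from ov import *
p=robot.read_camera('side');c=stat()['tool_pos']; go(.6414,.071,.019,-.0755)
overlay(p,'o16.png',[(box(c[0],c[1],-.0755,.06,.034,c[2]-.015,c[2]+.019),(0,255,0)),(box(.6417,.0696,-.0755,.066,.042,.004,.014),(0,0,255))],c)
"
```

```text
t 27.8 pos [0.6427 0.0715 0.0451] phi -0.0751 tilt 0.0023 F [-0.   0.4 -2.5] open 33.8
turn 0.0deg (1x0.02) q6->0.19; tool shift mm x -1.2 y 0.6 z 26.1; 1 rows of x -1.2 y 0.6
```

View pics/o16.png

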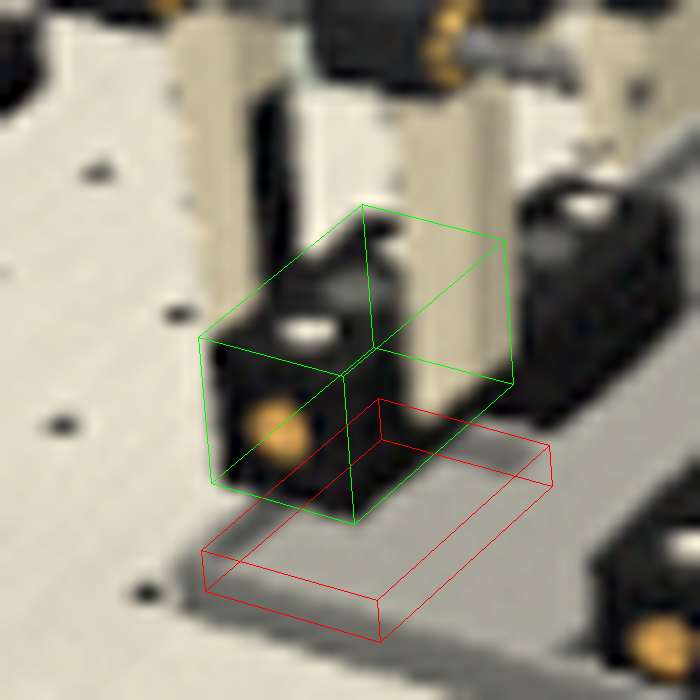

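>>> jog_arm(commands=[1,-0.001,0.0005,0.008,0,1,0,0,0.006,0,1,0,0,0.005,0,1,0,0,0.004,0,1,0,0,0.002,0,1,0,0,0,0,1,0,0,0,0])

```text
t: 28.38
tool_pos: [0.6401, 0.0708, 0.0191]
orientation: [3.139, -0.119, -0.002]
force: [-6.3, -0.3, 7.4]
opening: 0.0337
```

```bash
python3 -c "
from ov import *
p=robot.read_camera('side');c=stat()['tool_pos']
overlay(p,'o17.png',[],c)
"
```

```text
t 28.43 pos [0.6401 0.0708 0.0192] phi -0.0755 tilt 0.0014 F [-6.2 -1.   8.3] open 33.5
```

View pics/o17.png

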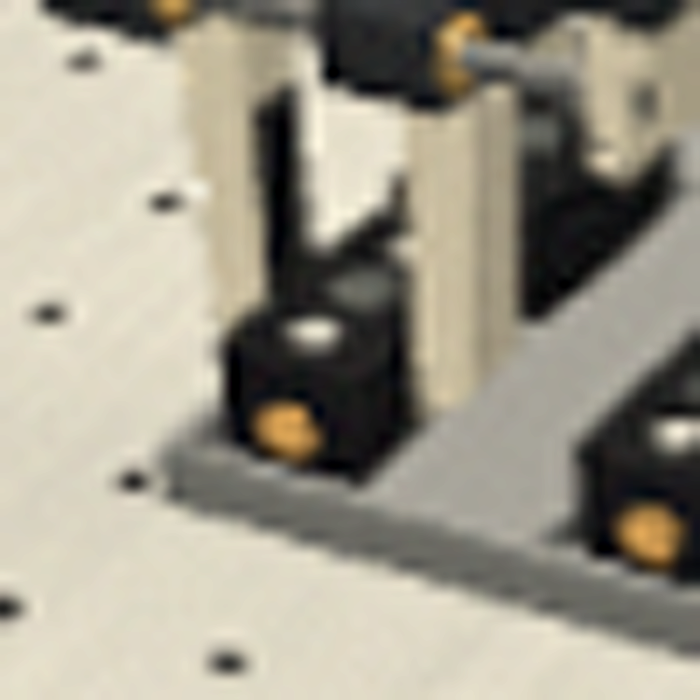

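Seated. I'm releasing, rising, and moving back a little so the cameras see the tray.

>>> jog_arm(commands=[-0.3,0,0,0,0,-0.3,0,0,0,0,-0.3,0,0,0,0,-0.3,0,0,0,0,-0.3,0,0,0,0,-0.3,0,0,-0.01,0,-0.3,0,0,-0.03,0,-0.3,0,0,-0.03,0,-0.3,0,0,-0.03,0,-0.3,0,0,-0.03,0,-0.3,0,0,0,0,-0.3,0,0,0,0])

```text
t: 29.43
tool_pos: [0.6429, 0.0709, 0.1528]
orientation: [-3.139, 0.119, -0.01]
force: [-0.4, 0.1, -0.8]
opening: 0.0606
```

```bash
python3 -c "
from ov import *
p=robot.read_camera('top');c=stat()['tool_pos'];save(p,'t4.png',(130,100,440,300),2.5)
p=robot.read_camera('side');save(p,'s4.png',(120,110,350,310),3.4)
"
```

```text
t 29.48 pos [0.6414 0.0708 0.1502] phi -0.0756 tilt 0.0024 F [-0.4 -0.1 -0.8] open 60.2
```

View pics/t4.png

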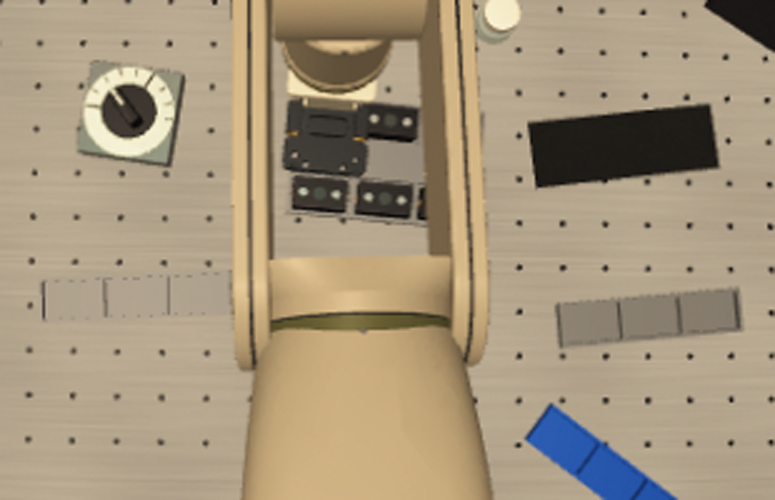

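View pics/s4.png

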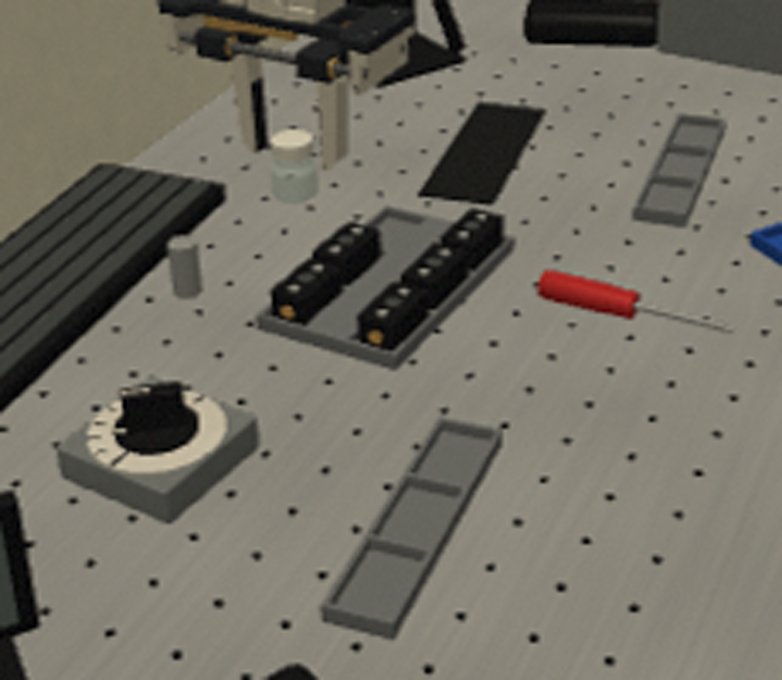

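All five carriages stand level in the large tray, and both small trays are empty and undisturbed. Next I'm measuring the knob.

Run:
```python
from ov import *
pt=robot.read_camera("top"); ps=robot.read_camera("side")
o=[]
for p in(pt,ps):
    for d in robot.pinpoint("tally_grip",p): r,c=d["position"]; print(round(d["score"],2),round(c*512,1),round(r*384,1),np.round(atz(p,c*512,r*384,.057),4)); o.append(ray(p,c*512,r*384))
A=0;b=0
for q,d in (o[0],o[-1]):
    d=d/np.linalg.norm(d); M=np.eye(3)-np.outer(d,d); A=A+M; b=b+M@q
print("tri",np.linalg.solve(A,b))
q=lambda P:np.array(P)/4+np.array([140,120])-.375
P=[(107,17),(255,38),(232,185),(85,163)]
m=np.zeros((384,512),np.uint8); cv2.fillConvexPoly(m,np.int32(q(P)*16),1,shift=4)
f=fitbox([(pt,m>0)],(.66,.3,-.14),.104,.104,0,.03); print("housing",np.round(f,4))
x,y,w=f[:3]
Bz=box(x,y,w,.104,.104,0,.03)
overlay(pt,"k1.png",[(Bz,(0,0,255))],[x,y,.04],24,14)
overlay(ps,"k2.png",[(Bz,(0,0,255)),(box(x,y,w-.72,.044,.014,.034,.066),(0,255,0))],[x,y,.04],34,10)
```

```text
0.8 178.8 138.6 [0.6559 0.2921 0.057 ]
0.64 324.9 111.0 [ 0.7384 -0.1029  0.057 ]
0.78 162.8 227.3 [0.6479 0.2913 0.057 ]
tri [0.65281158 0.29057572 0.0559001 ]
housing [ 0.6464  0.29   -0.1267  0.01  ]
```

View pics/k1.png

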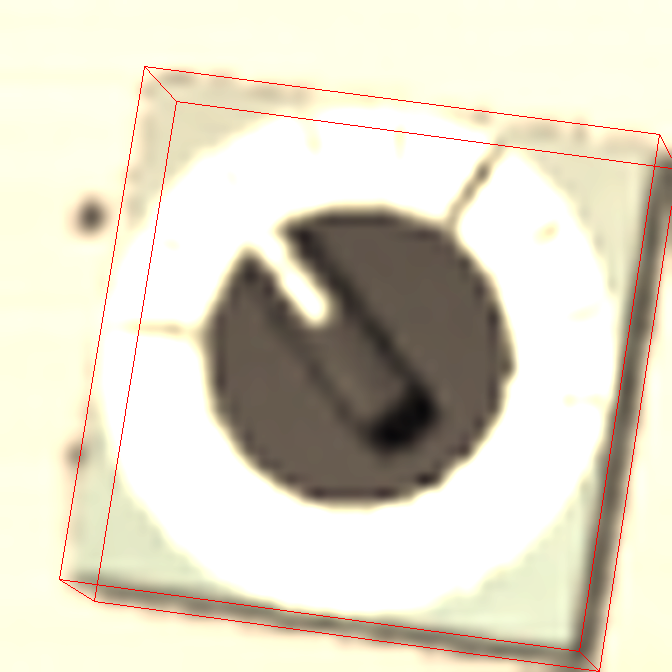

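View pics/k2.png

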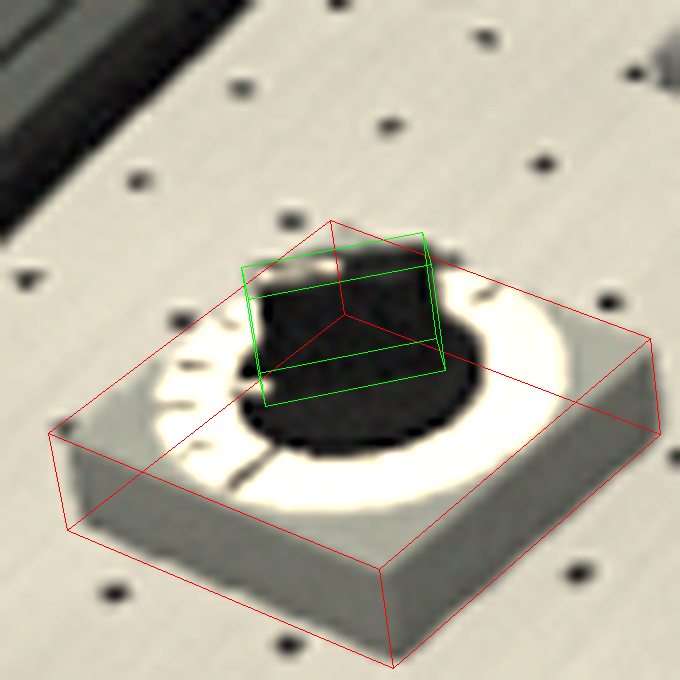

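Run:
```python
from h import *
pt=robot.read_camera("top")
u,v=proj(pt,[.6464,.29,.04]); a,b=int(u)-24,int(v)-24
W=lambda x,y,z: atz(pt,(x+.5)/14-.5+a,(y+.5)/14-.5+b,z)[:2]
c=W(360,355,.034); print("skirt centre",c, W(358,355,.031))
hd=lambda d:np.degrees(np.arctan2(d[1],d[0]))
n=W(135,327,.031)-c; f=W(500,145,.031)-c
print("nought",hd(n),"five",hd(f))
print("line",hd(W(262,243,.066)-W(318,315,.066)),"edges",hd(W(248,255,.066)-W(365,435,.066)),hd(W(300,235,.066)-W(425,385,.066)))
print("tip",W(262,243,.066))
```

```text
skirt centre [0.64584455 0.28924913] [0.64641821 0.29019981]
nought 82.67176965992537 five -31.1201120191643
line 38.98950369788912 edges 34.275818270566134 40.814834160572886
tip [0.66124135 0.30288137]
```

```bash
python3 -c "
from h import *
stat(); go(.646,.289,.1,2.269)"
```

```text
t 29.78 pos [0.6398 0.0708 0.1471] phi -0.0756 tilt 0.0025 F [-0.7  0.2  0. ] open 60.4
turn 45.7deg (7x6.52) q6->1.29; tool shift mm x -163.2 y -145.0 z 47.1; 8 rows of x -20.4 y -18.1
```

>>> jog_arm(commands=[-0.3,0,0,0,-7.07,-0.3,0,0,0,-7.07,-0.3,0,0,0,-7.07,-0.3,0,0,0,-7.07,-0.3,0,0,0,-7.07,-0.3,0,0,0,-7.07,-0.3,0,0,0,-7.07,-0.3,0,0,0,-7.07,-0.3,0,0,0,-7.07,-0.3,0,0,0,-7.07,-0.3,0,0,0,-7.07,-0.3,0,0,0,-7.07,-0.3,0,0,0,-7.07,-0.3,0,0,0,-7.07,-0.3,0,0,0,-7.07,-0.3,0,0,0,-7.07,-0.3,0,0,0,-7.07,-0.3,0,0,0,-7.07,-0.3,0,0,0,-7.07])

```text
t: 31.37
tool_pos: [0.6403, 0.0708, 0.1478]
orientation: [-1.318, -2.85, 0.001]
force: [-0.2, -0.4, -1.1]
opening: 0.0605
```

>>> jog_arm(commands=[-0.3,0.0204,0.0181,0,0,-0.3,0.0204,0.0181,0,0,-0.3,0.0204,0.0181,0,0,-0.3,0.0204,0.0181,0,0,-0.3,0.0204,0.0181,0,0,-0.3,0.0204,0.0181,0,0,-0.3,0.0204,0.0181,0,0,-0.3,0.0204,0.0181,0,0,-0.3,0,0,0.02,0,-0.3,0,0,0.02,0,-0.3,0,0,0,0,-0.3,0,0,0,0,-0.3,0,0,0,0,-0.3,0,0,0,0,-0.3,0,0,0,0])

```text
t: 32.62
tool_pos: [0.6478, 0.2888, 0.1105]
orientation: [1.328, 2.845, 0.003]
force: [-1.0, -0.2, -0.2]
opening: 0.0604
```

```bash
python3 -c "
from ov import *
c=stat()['tool_pos']; go(.646,.289,.04,2.269)
p=robot.read_camera('side'); overlay(p,'k3.png',[],[.646,.289,.08],34,10)"
```

```text
t 32.62 pos [0.6478 0.2888 0.1105] phi 2.2683 tilt 0.0025 F [-1.  -0.2 -0.2] open 60.4
turn -0.0deg (1x-0.04) q6->-1.85; tool shift mm x 1.3 y -1.2 z 70.5; 1 rows of x 1.3 y -1.2
```

View pics/k3.png

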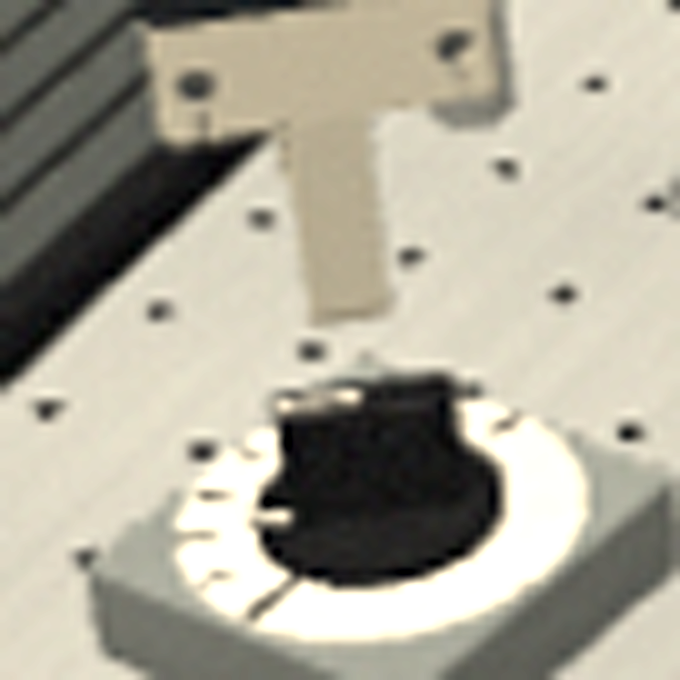

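>>> jog_arm(commands=[-0.3,0.001,-0.001,0.02,0,-0.3,0,0,0.025,0,-0.3,0,0,0.015,0,-0.3,0,0,0.009,0,-0.3,0,0,0,0,1,0,0,0,0,1,0,0,0,0,1,0,0,0,0,1,0,0,0,0,1,0,0,0,0,1,0,0,0,0,1,0,0,0,0,1,0,0,0,0,1,0,0,0,0,1,0,0,0,0,1,0,0,0,0,1,0,0,0,0], grip_force=25)

```text
t: 34.08
tool_pos: [0.6457, 0.2888, 0.0399]
orientation: [1.328, 2.846, 0.0]
force: [3.9, -2.1, 0.9]
opening: 0.0137
```

```bash
python3 -c "
from ov import *
c=stat()
print(c['wrist_torque'])
p=robot.read_camera('side'); overlay(p,'k4.png',[],[.646,.289,.06],34,10)"
```

```text
t 34.08 pos [0.6457 0.2888 0.0399] phi 2.2687 tilt 0.0008 F [ 3.9 -2.1  0.9] open 13.7
[-0.27443938 -0.55669888 -0.0089837 ]
```

View pics/k4.png

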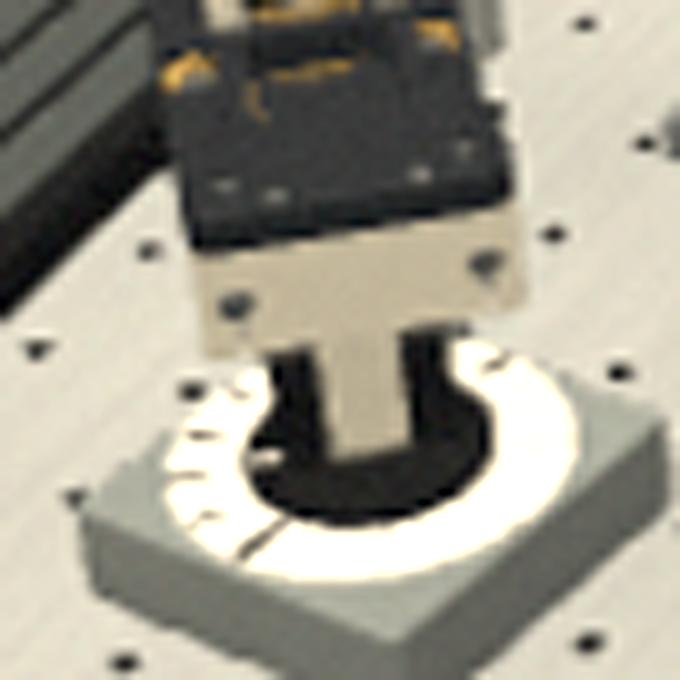

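>>> jog_arm(commands=[1,0,0,0,5.12,1,0,0,0,5.12,1,0,0,0,5.12,1,0,0,0,5.12,1,0,0,0,5.12,1,0,0,0,5.12,1,0,0,0,5.12,1,0,0,0,5.12,1,0,0,0,5.12,1,0,0,0,5.12,1,0,0,0,5.12,1,0,0,0,5.12,1,0,0,0,5.12,1,0,0,0,5.12,1,0,0,0,0,1,0,0,0,0,1,0,0,0,0])

```text
t: 35.55
tool_pos: [0.6458, 0.2884, 0.0399]
orientation: [2.741, 1.533, 0.0]
force: [3.6, -4.6, 1.3]
opening: 0.0138
```

```bash
python3 -c "
from ov import *
c=stat()
print(c['wrist_torque'])
p=robot.read_camera('side'); overlay(p,'k5.png',[],[.646,.289,.06],34,10)"
```

```text
t 35.55 pos [0.6458 0.2884 0.0399] phi 1.0202 tilt 0.0009 F [ 3.6 -4.6  1.3] open 13.8
[-0.71917723 -0.72608132 -0.01041618]
```

View pics/k5.png

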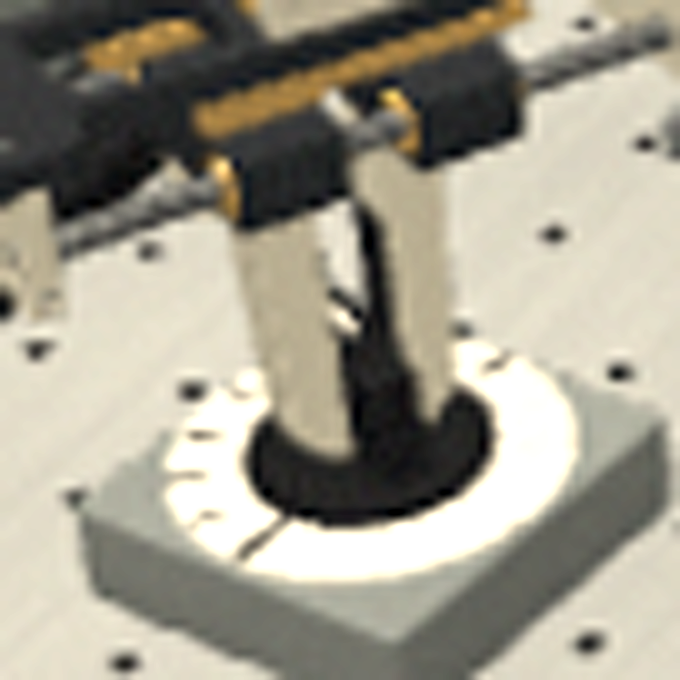

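>>> jog_arm(commands=[-0.3,0,0,0,0,-0.3,0,0,0,0,-0.3,0,0,0,0,-0.3,0,0,0,0,-0.3,0,0,0,0,-0.3,0,0,0,0,-0.3,0,0,0,0,-0.3,0,0,-0.02,0,-0.3,0,0,-0.03,0,-0.3,0,0,-0.03,0,-0.3,0,0,-0.03,0,-0.3,0,0,0,0], grip_force=40)

```text
t: 36.6
tool_pos: [0.649, 0.2905, 0.1587]
orientation: [2.742, 1.53, 0.018]
force: [1.3, -0.3, 2.2]
opening: 0.0604
```

```bash
python3 -c "
from ov import *
c=stat()
p=robot.read_camera('side'); overlay(p,'k6.png',[],[.646,.289,.06],34,10)
p=robot.read_camera('top'); save(p,'k7.png',(130,100,330,250),4)"
```

```text
t 36.6 pos [0.649  0.2905 0.1587] phi 1.0181 tilt 0.0117 F [ 1.3 -0.3  2.2] open 60.4
```

View pics/k6.png

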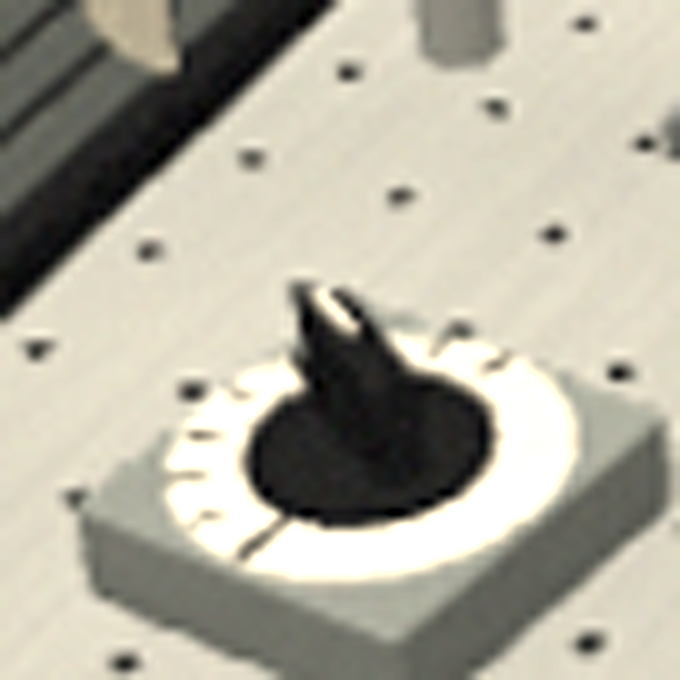

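View pics/k7.png

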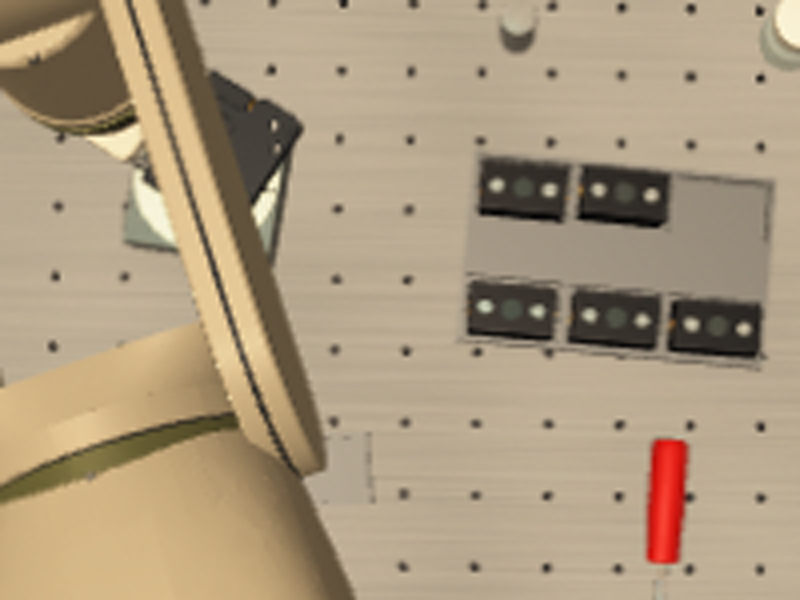

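All five carriages are in pockets in the top view. The knob now points near the second bold mark; I'll check it from above once the arm clears. Next come the trays.

```bash
python3 -c "
from h import *
stat(); go(.50,-.12,.16,.107)"
```

```text
t 36.7 pos [0.6467 0.2896 0.1523] phi 1.018 tilt 0.0045 F [ 0.3  0.2 -0.7] open 60.4
turn 52.2deg (8x6.52) q6->-0.34; tool shift mm x -189.6 y 391.6 z -7.7; 15 rows of x -12.6 y 26.1
```

>>> jog_arm(commands=[-1,0,0,-0.01,6.52,-1,0,0,0,6.52,-1,0,0,0,6.52,-1,0,0,0,6.52,-1,0,0,0,6.52,-1,0,0,0,6.52,-1,0,0,0,6.52,-1,0,0,0,6.52])

```text
t: 37.37
tool_pos: [0.6441, 0.2886, 0.157]
orientation: [3.136, 0.16, -0.005]
force: [0.3, 0.6, 0.0]
opening: 0.0932
```

>>> jog_arm(commands=[-1,-0.0126,0.0261,0,0,-1,-0.0126,0.0261,0,0,-1,-0.0126,0.0261,0,0,-1,-0.0126,0.0261,0,0,-1,-0.0126,0.0261,0,0,-1,-0.0126,0.0261,0,0,-1,-0.0126,0.0261,0,0,-1,-0.0126,0.0261,0,0,-1,-0.0126,0.0261,0,0,-1,-0.0126,0.0261,0,0,-1,-0.0126,0.0261,0,0,-1,-0.0126,0.0261,0,0,-1,-0.0126,0.0261,0,0,-1,-0.0126,0.0261,0,0,-1,-0.0126,0.0261,0,0])

```text
t: 38.62
tool_pos: [0.4976, -0.1213, 0.1577]
orientation: [-3.136, -0.169, 0.004]
force: [0.2, 0.2, 0.5]
opening: 0.0928
```

```bash
python3 -c "
from ov import *
c=stat()
p=robot.read_camera('top'); save(p,'t5.png',(140,100,440,300),2.6)
overlay(p,'k8.png',[],[.646,.29,.04],24,14)
overlay(p,'t6.png',[(box(.4257,-.298,.1069,.214,.05,0,.014),(0,0,255))],[.4257,-.298,.01],45,8)
"
```

```text
t 38.62 pos [ 0.4976 -0.1213  0.1577] phi 0.1077 tilt 0.003 F [0.2 0.2 0.5] open 92.8
```

View pics/t5.png

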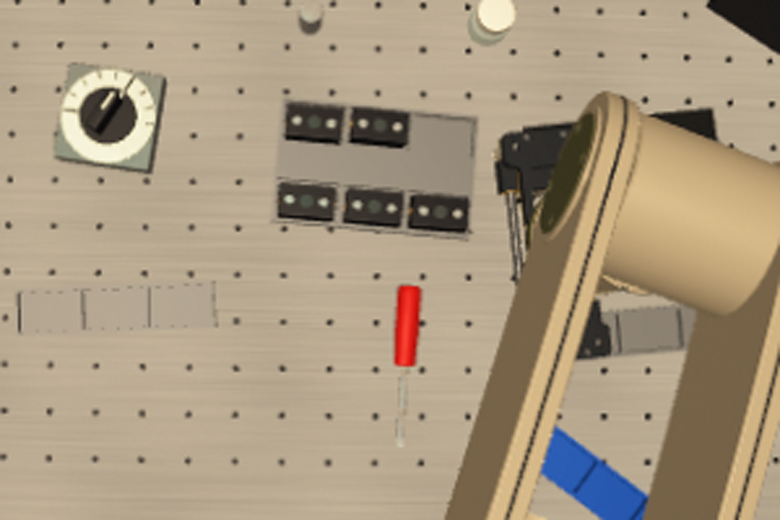

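View pics/k8.png

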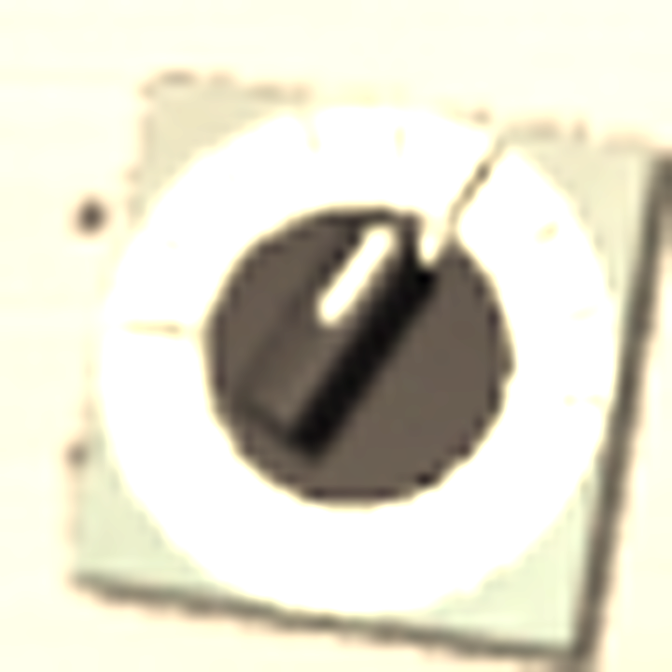

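View pics/t6.png

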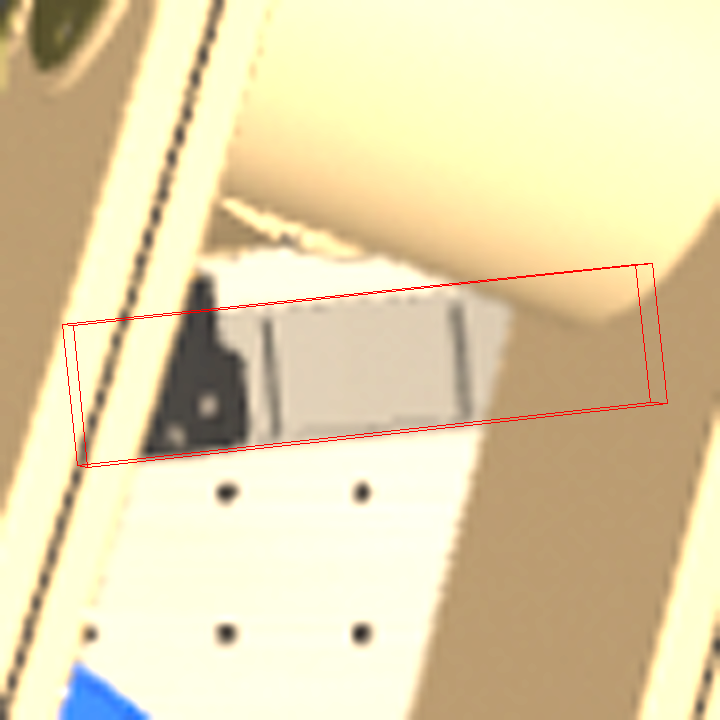

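The knob's pointer, whose skirt tick is at (430,250), meets the bold five mark at (450,225). The right tray is where I measured it. I'm taking it by its walls at mid length.

```bash
python3 -c "
from h import *
stat(); go(.4257,-.298,.06,.107)"
```

```text
t 38.67 pos [ 0.4963 -0.1256  0.1577] phi 0.106 tilt 0.0042 F [-0.3 -3.7  0.4] open 93.1
turn -0.1deg (1x-0.09) q6->-0.72; tool shift mm x -88.7 y 163.9 z 97.7; 7 rows of x -12.7 y 23.4
```

>>> jog_arm(commands=[-1,0,0,0,0,-1,0,0,0,0,-1,-0.0127,0.0234,0.012,0,-1,-0.0127,0.0234,0.014,0,-1,-0.0127,0.0234,0.014,0,-1,-0.0127,0.0234,0.014,0,-1,-0.0127,0.0234,0.014,0,-1,-0.0127,0.0234,0.014,0,-1,-0.0127,0.0234,0.014,0,-1,0,0,0,0,-1,0,0,0,0,-1,0,0,0,0,-1,0,0,0,0], grip_force=30)

```text
t: 39.75
tool_pos: [0.4297, -0.2917, 0.0641]
orientation: [3.137, 0.171, 0.001]
force: [0.6, 0.2, 0.1]
opening: 0.0927
```

```bash
python3 -c "
from ov import *
stat(); go(.4257,-.298,.005,.107)
p=robot.read_camera('side'); overlay(p,'u1.png',[],[.4257,-.298,.03],35,10)
p=robot.read_camera('top'); save(p,'u2.png',(300,180,460,280),4)
"
```

```text
t 39.75 pos [ 0.4297 -0.2917  0.0641] phi 0.1092 tilt 0.0007 F [0.6 0.2 0.1] open 92.7
turn 0.1deg (1x0.13) q6->-0.72; tool shift mm x -4.6 y 5.8 z 59.1; 1 rows of x -4.6 y 5.8
```

View pics/u1.png

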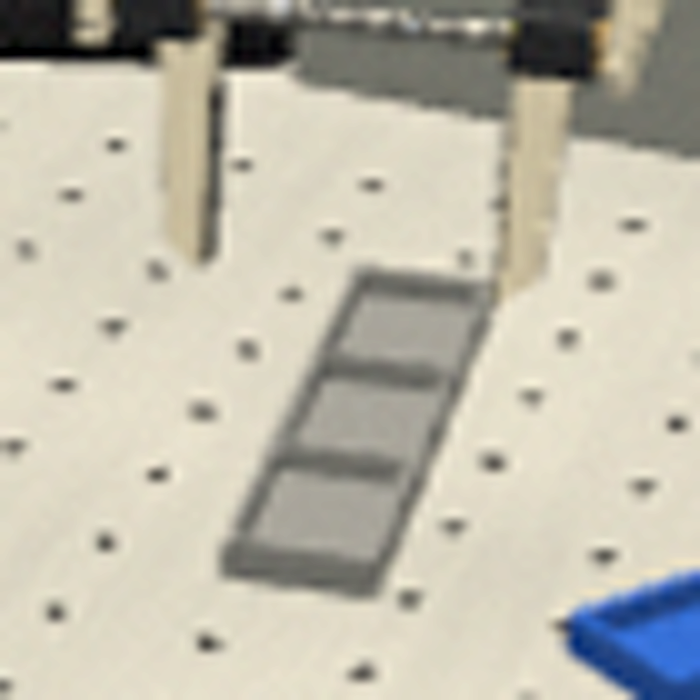

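View pics/u2.png

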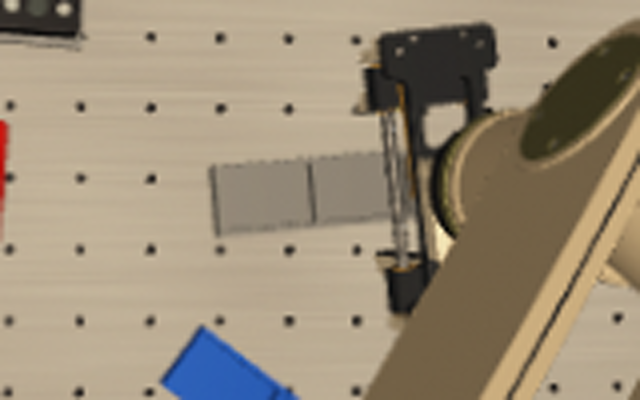

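>>> jog_arm(commands=[-1,-0.0045,0.0058,0,0,-1,0,0,0.02,0,-1,0,0,0.02,0,-1,0,0,0.012,0,-1,0,0,0.006,0,-1,0,0,0,0,-1,0,0,0,0,-1,0,0,0,0])

```text
t: 40.52
tool_pos: [0.4254, -0.2997, 0.0067]
orientation: [3.136, 0.169, 0.002]
force: [0.2, -0.7, -0.2]
opening: 0.0932
```

```bash
python3 -c "
from ov import *
stat(); go(.4257,-.298,.004,.107)
p=robot.read_camera('side'); overlay(p,'u3.png',[],[.4257,-.298,.03],35,10)
"
```

```text
t 40.52 pos [ 0.4254 -0.2997  0.0067] phi 0.1077 tilt 0.0015 F [ 0.2 -0.7 -0.2] open 93.2
turn 0.0deg (1x0.04) q6->-0.72; tool shift mm x 0.4 y -1.7 z 2.7; 1 rows of x 0.4 y -1.7
```

View pics/u3.png

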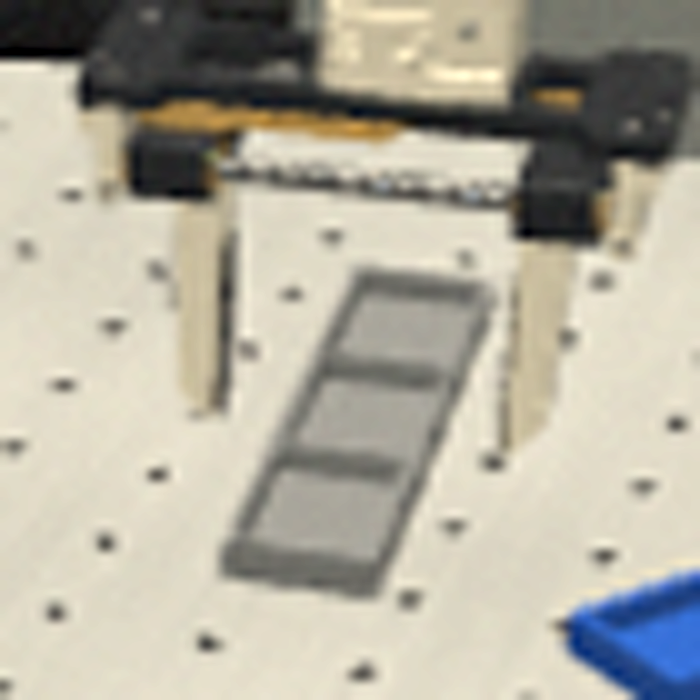

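>>> jog_arm(commands=[-1,0,-0.001,0.002,0,1,0,0,0,0,1,0,0,0,0,1,0,0,0,0,1,0,0,0,0,1,0,0,0,0,1,0,0,0,0,1,0,0,0,0,1,0,0,0,0,1,0,0,0,0,1,0,0,0,0,1,0,0,-0.01,0,1,0,0,-0.02,0,1,0,0,-0.03,0,1,0,0,0,0,1,0,0,0,0,1,0,0,0,0])

```text
t: 41.98
tool_pos: [0.4246, -0.2981, 0.0637]
orientation: [3.137, 0.169, 0.0]
force: [0.4, 0.3, -2.1]
opening: 0.0498
```

```bash
python3 -c "
from ov import *
stat(); go(.621,-.273,.06,.125)
p=robot.read_camera('side'); overlay(p,'u4.png',[],[.4257,-.298,.05],35,10)
"
```

```text
t 41.98 pos [ 0.4246 -0.2981  0.0637] phi 0.1075 tilt 0.0002 F [ 0.4  0.3 -2.1] open 49.8
turn -1.0deg (1x-1.00) q6->-0.54; tool shift mm x 198.0 y -0.4 z 3.7; 7 rows of x 28.3 y -0.1
```

View pics/u4.png

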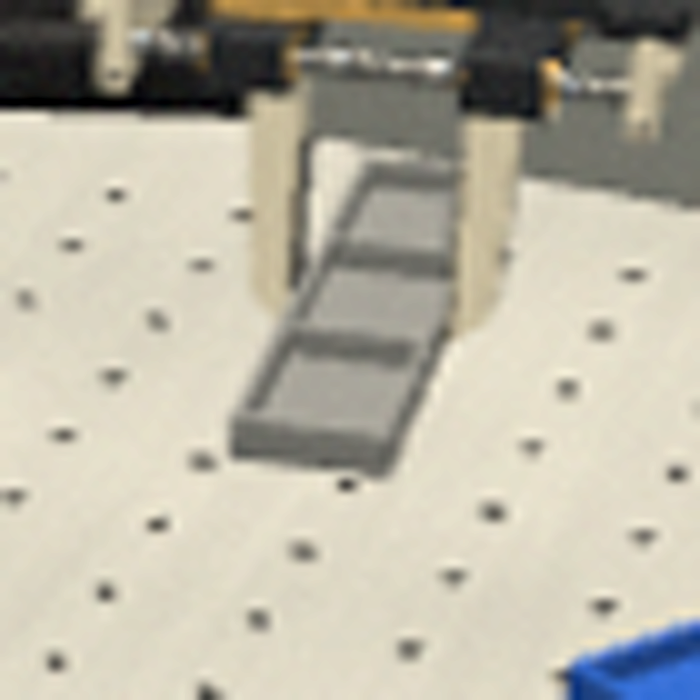

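The tray is gripped level (49.8 mm opening). I'm moving it over the mat.

>>> jog_arm(commands=[1,0,0,0,-1,1,0.02,0,0,0,1,0.025,0,0,0,1,0.025,0,0,0,1,0.025,0,0,0,1,0.025,0,0,0,1,0.025,0,0,0,1,0.025,0,0,0,1,0.02,0,0,0,1,0.008,0,0,0,1,0,0,0.02,0,1,0,0,0.02,0,1,0,0,0,0,1,0,0,0,0,1,0,0,0,0,1,0,0,0,0])

```text
t: 43.37
tool_pos: [0.6217, -0.2741, 0.0252]
orientation: [3.134, 0.196, 0.002]
force: [1.0, -1.0, -0.8]
opening: 0.0498
```

```bash
python3 -c "
from ov import *
c=stat()['tool_pos']; go(.621,-.273,.006,.125)
p=robot.read_camera('side'); overlay(p,'u5.png',[(box(.621,-.273,.125,.22,.076,0,.002),(0,0,255))],[.621,-.273,.02],40,10)
"
```

```text
t 43.37 pos [ 0.6217 -0.2741  0.0252] phi 0.1248 tilt 0.0019 F [ 1.  -1.  -0.8] open 49.8
turn -0.0deg (1x-0.01) q6->-0.54; tool shift mm x -0.5 y -1.2 z 19.2; 1 rows of x -0.5 y -1.2
```

View pics/u5.png

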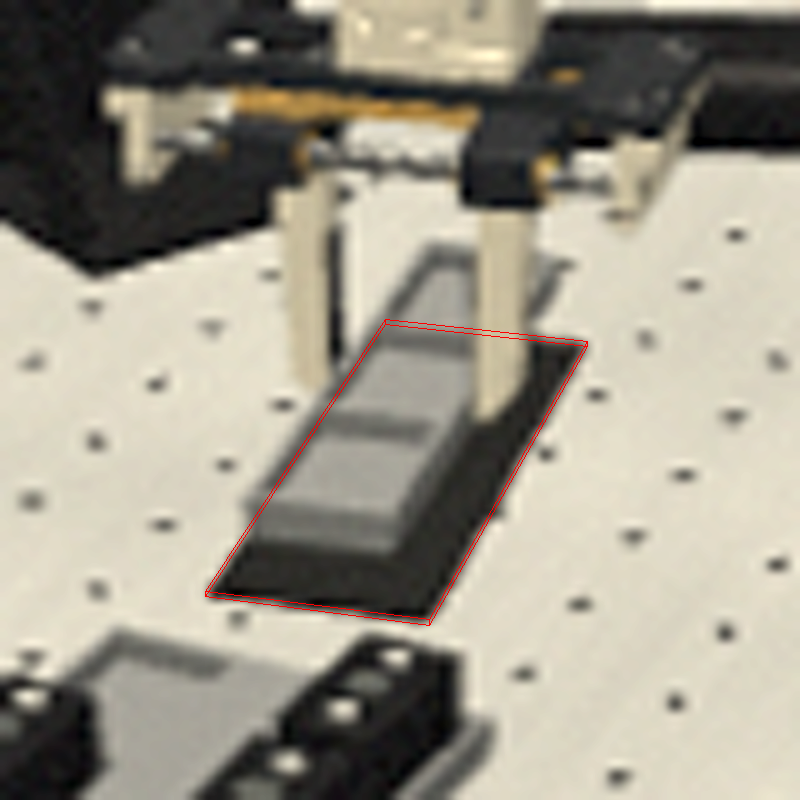

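>>> jog_arm(commands=[1,0,-0.001,0.008,0,1,0,0,0.006,0,1,0,0,0.004,0,1,0,0,0.001,0,1,0,0,0,0,1,0,0,0,0])

```text
t: 43.92
tool_pos: [0.6207, -0.2723, 0.0053]
orientation: [-3.135, -0.196, 0.001]
force: [-4.3, 3.5, 8.3]
opening: 0.0498
```

```bash
python3 -c "
from ov import *
c=stat()['tool_pos']; go(.621,-.273,.006,.125)
p=robot.read_camera('side'); overlay(p,'u6.png',[],[.621,-.273,.02],40,10)
"
```

```text
t 43.92 pos [ 0.6207 -0.2723  0.0053] phi 0.1249 tilt 0.0008 F [-4.3  3.5  8.3] open 49.8
turn -0.0deg (1x-0.01) q6->-0.54; tool shift mm x 0.2 y 0.7 z -0.7; 1 rows of x 0.2 y 0.7
```

View pics/u6.png

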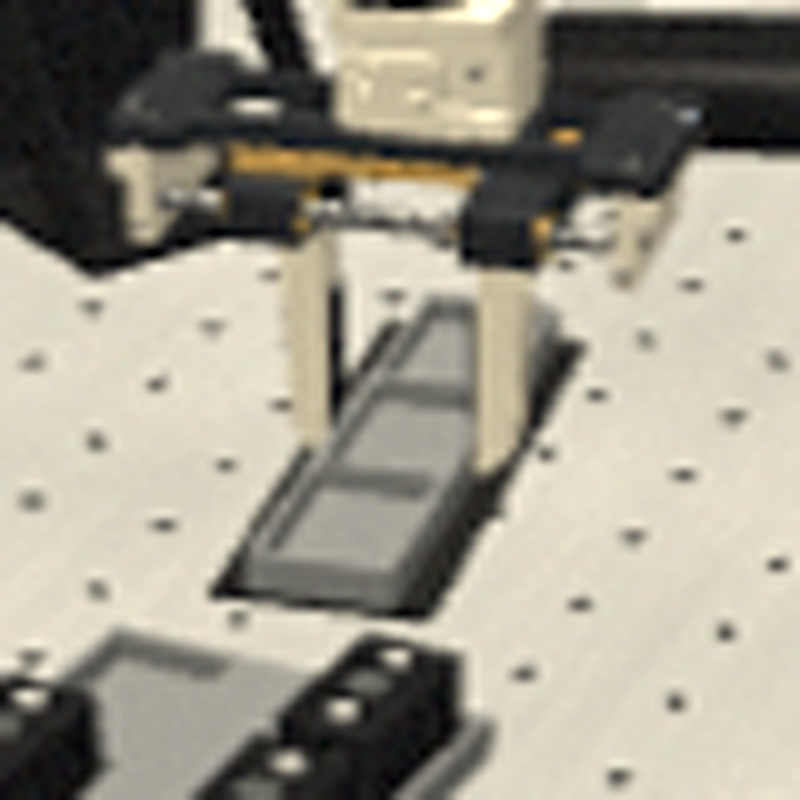

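Centred and down on the mat. I'm releasing slightly, then rising and going back towards the left tray.

>>> jog_arm(commands=[-0.6,0,0,0,0,-0.6,0,0,0,0,-0.6,0,0,0,0,-0.6,0,0,0,0,-0.6,0,0,0,0,-0.6,0,0,-0.01,0,-0.6,0,0,-0.03,0,-0.6,0,0,-0.03,0,-0.6,0,0,-0.03,0,-0.6,0,0,-0.03,0,-0.6,0,0,0,0,-0.6,0,0,0,0,-0.6,0,0,0,0])

```text
t: 45.05
tool_pos: [0.621, -0.2725, 0.1349]
orientation: [3.135, 0.196, 0.001]
force: [0.1, 0.2, -0.3]
opening: 0.0744
```

```bash
python3 -c "
from ov import *
c=stat()['tool_pos']; 
p=robot.read_camera('top'); save(p,'t7.png',(140,180,300,270),5); go(.50,.2,.14,.0607)
"
```

```text
t 45.05 pos [ 0.621  -0.2725  0.1349] phi 0.125 tilt 0.0004 F [ 0.1  0.2 -0.3] open 74.4
turn 3.7deg (1x3.68) q6->0.32; tool shift mm x -91.4 y -478.5 z -6.4; 17 rows of x -5.4 y -28.1
```

View pics/t7.png

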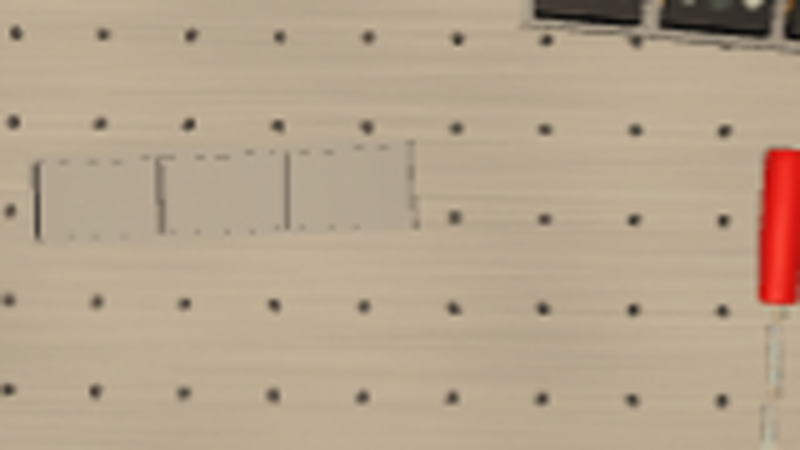

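Run:
```python
from ov import *
pt=robot.read_camera('top'); ps=robot.read_camera('side')
m=np.zeros((384,512),np.uint8); q=(np.array([(35,162),(38,242),(415,228),(411,143)])+.5)/5-.5+[140,180]
cv2.fillConvexPoly(m,np.int32(q*16),1,shift=4)
f=fitbox([(pt,m>0)],(.4425,.279,.06),.214,.05,0,.014); print(np.round(f,4))
B=box(*f[:3],.214,.05,0,.014)
overlay(pt,'u7.png',[(B,(0,0,255))],[f[0],f[1],.01],45,8)
overlay(ps,'u8.png',[(B,(0,0,255))],[f[0],f[1],.01],45,8)
go(f[0],f[1],.12,f[2])
```

```text
[0.4419 0.2791 0.0605 0.0266]
turn 3.7deg (1x3.69) q6->0.50; tool shift mm x -144.4 y -560.8 z 12.7; 20 rows of x -7.2 y -28.0
```

View pics/u7.png

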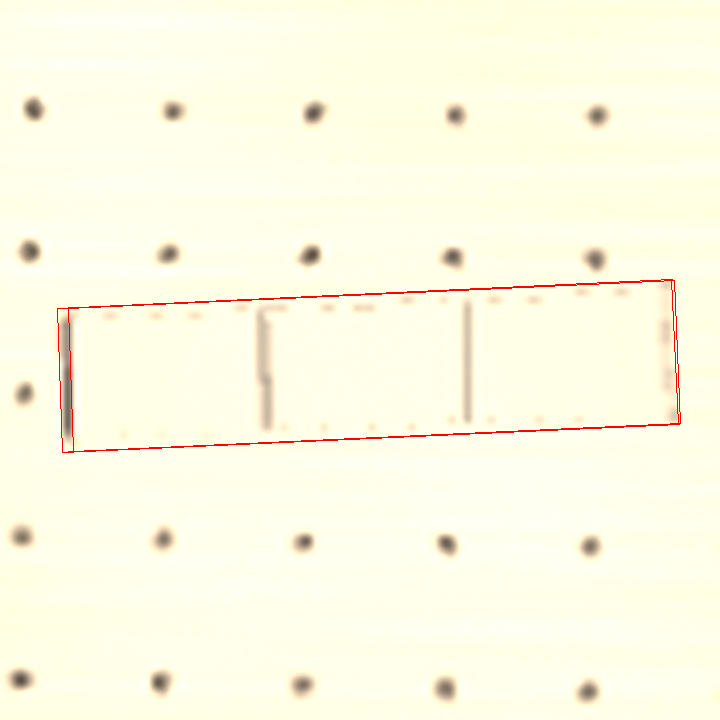

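View pics/u8.png

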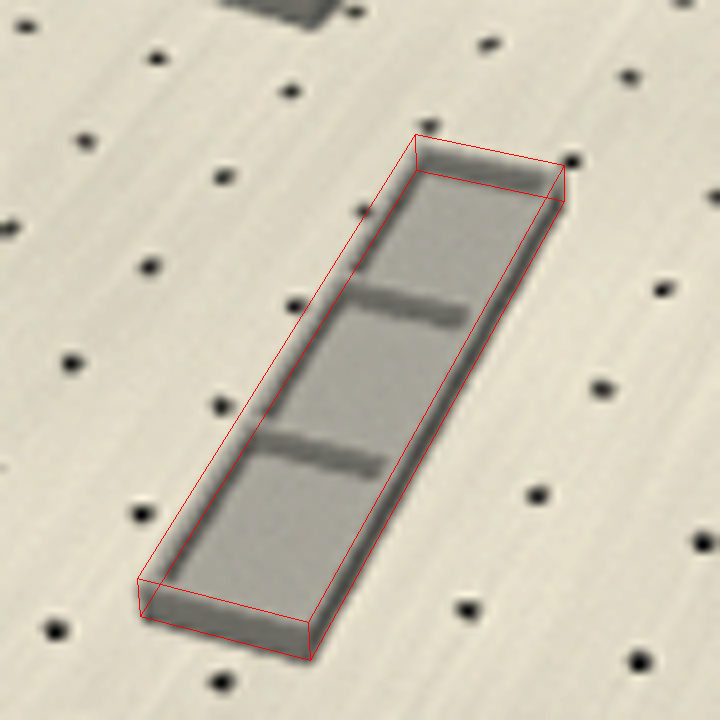

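>>> jog_arm(commands=[-1,0,0,0,3.7,-1,-0.0076,-0.0295,0,0,-1,-0.0076,-0.0295,0,0,-1,-0.0076,-0.0295,0,0,-1,-0.0076,-0.0295,0,0,-1,-0.0076,-0.0295,0,0,-1,-0.0076,-0.0295,0,0,-1,-0.0076,-0.0295,0,0,-1,-0.0076,-0.0295,0,0,-1,-0.0076,-0.0295,0,0,-1,-0.0076,-0.0295,0,0,-1,-0.0076,-0.0295,0,0,-1,-0.0076,-0.0295,0,0,-1,-0.0076,-0.0295,0,0,-1,-0.0076,-0.0295,0,0,-1,-0.0076,-0.0295,0,0,-1,-0.0076,-0.0295,0,0,-1,-0.0076,-0.0295,0,0,-1,-0.0076,-0.0295,0,0,-1,-0.0076,-0.0295,0,0])

```text
t: 46.87
tool_pos: [0.4415, 0.2793, 0.1334]
orientation: [3.139, 0.095, -0.003]
force: [0.4, 0.4, -0.1]
opening: 0.0927
```

>>> jog_arm(commands=[-1,0,0,0.02,0,-1,0,0,0.03,0,-1,0,0,0.02,0,-1,0,0,0,0,-1,0,0,0,0,-1,0,0,0,0,-1,0,0,0,0])

```text
t: 47.45
tool_pos: [0.4442, 0.2787, 0.0663]
orientation: [-3.139, -0.094, -0.003]
force: [0.5, -0.2, 0.3]
opening: 0.093
```

```bash
python3 -c "
from ov import *
c=stat()['tool_pos']; go(.4415,.279,.006,.0605)
p=robot.read_camera('side'); overlay(p,'u9.png',[],[.44,.279,.03],45,8)
"
```

```text
t 47.45 pos [0.4442 0.2787 0.0663] phi 0.06 tilt 0.0025 F [ 0.5 -0.2  0.3] open 93.0
turn -0.0deg (1x-0.03) q6->0.50; tool shift mm x -2.7 y -0.5 z 60.3; 1 rows of x -2.7 y -0.5
```

View pics/u9.png

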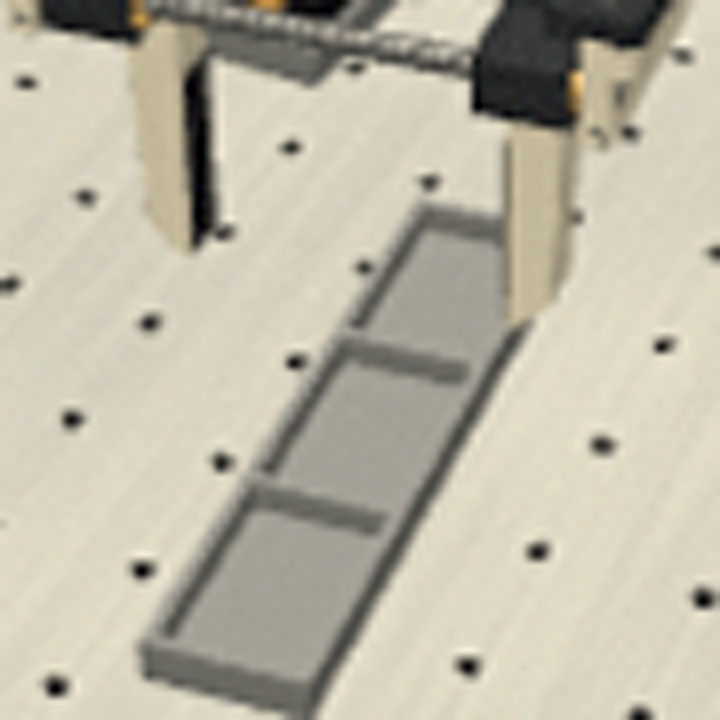

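>>> jog_arm(commands=[-1,-0.002,-0.0005,0.025,0,-1,0,0,0.02,0,-1,0,0,0.01,0,-1,0,0,0.005,0,-1,0,0,0,0,-1,0,0,0,0,1,0,0,0,0,1,0,0,0,0,1,0,0,0,0,1,0,0,0,0,1,0,0,0,0,1,0,0,0,0,1,0,0,0,0,1,0,0,0,0,1,0,0,0,0,1,0,0,0,0,1,0,0,0,0])

```text
t: 48.92
tool_pos: [0.441, 0.2787, 0.0047]
orientation: [-3.14, -0.095, -0.0]
force: [0.2, 0.6, 1.8]
opening: 0.0494
```

```bash
python3 -c "
from ov import *
c=stat()['tool_pos']
p=robot.read_camera('side'); overlay(p,'u10.png',[],[.44,.279,.03],45,8)
"
```

```text
t 48.92 pos [0.441  0.2787 0.0047] phi 0.0604 tilt 0.0001 F [0.2 0.6 1.8] open 49.4
```

View pics/u10.png

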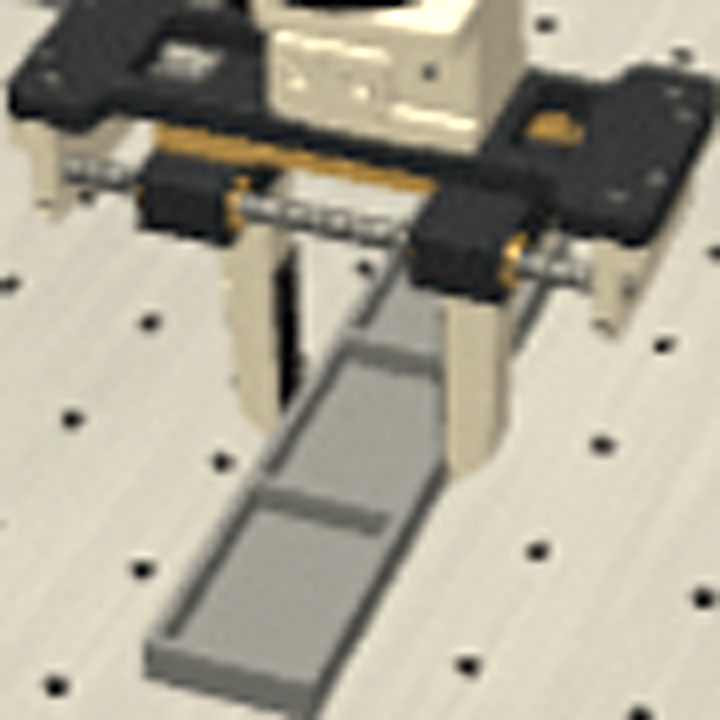

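>>> jog_arm(commands=[1,0,0,-0.01,0,1,0,0,-0.02,0,1,0,0,-0.03,0,1,0,0,-0.03,0,1,0,0,-0.03,0,1,0,0,0,0,1,0,0,0,0,1,0,0,0,0])

```text
t: 49.63
tool_pos: [0.4405, 0.2785, 0.1242]
orientation: [3.14, 0.095, -0.001]
force: [0.2, 0.5, -3.4]
opening: 0.0497
```

```bash
python3 -c "
from ov import *
c=stat()['tool_pos']; go(.6208,-.2725,.12,.125)
p=robot.read_camera('side'); overlay(p,'u11.png',[],[.44,.279,.10],45,8)
"
```

```text
t 49.63 pos [0.4405 0.2785 0.1242] phi 0.0605 tilt 0.0007 F [ 0.2  0.5 -3.4] open 49.7
turn -3.7deg (1x-3.70) q6->-0.54; tool shift mm x 110.2 y 569.1 z 4.2; 20 rows of x 5.5 y 28.5
```

View pics/u11.png

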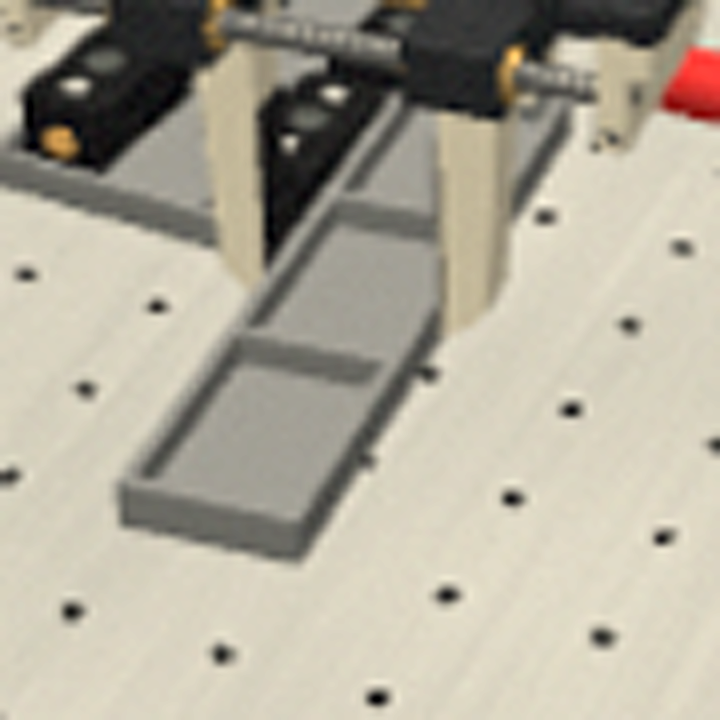

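Held level. I'm crossing to above the mat.

>>> jog_arm(commands=[1,0,0,0,-3.7,1,0.0055,0.0285,0,0,1,0.0055,0.0285,0,0,1,0.0055,0.0285,0,0,1,0.0055,0.0285,0,0,1,0.0055,0.0285,0,0,1,0.0055,0.0285,0,0,1,0.0055,0.0285,0,0,1,0.0055,0.0285,0,0,1,0.0055,0.0285,0,0,1,0.0055,0.0285,0,0,1,0.0055,0.0285,0,0,1,0.0055,0.0285,0,0,1,0.0055,0.0285,0,0,1,0.0055,0.0285,0,0,1,0.0055,0.0285,0,0,1,0.0055,0.0285,0,0,1,0.0055,0.0285,0,0,1,0.0055,0.0285,0,0,1,0.0055,0.0285,0,0])

```text
t: 51.35
tool_pos: [0.6109, -0.2463, 0.1217]
orientation: [-3.133, -0.196, 0.006]
force: [0.6, 0.4, -1.7]
opening: 0.0496
```

>>> jog_arm(commands=[1,0.0055,0.0275,0,0,1,0,0,0,0,1,0,0,0,0,1,0,0,0,0,1,0,0,0,0,1,0,0,0,0])

```text
t: 51.85
tool_pos: [0.6207, -0.2708, 0.1241]
orientation: [-3.135, -0.198, 0.001]
force: [1.1, 0.6, -0.8]
opening: 0.0498
```

```bash
python3 -c "
from ov import *
c=stat()['tool_pos']; go(.6208,-.2725,.04,.125)
p=robot.read_camera('side'); overlay(p,'u12.png',[(box(.6208,-.2725,.125,.214,.05,.002,.016),(0,0,255))],[.621,-.273,.06],40,10)
"
```

```text
t 51.85 pos [ 0.6207 -0.2708  0.1241] phi 0.1262 tilt 0.0012 F [ 1.1  0.6 -0.8] open 49.8
turn 0.1deg (1x0.07) q6->-0.54; tool shift mm x -0.1 y 1.7 z 84.1; 1 rows of x -0.1 y 1.7
```

View pics/u12.png

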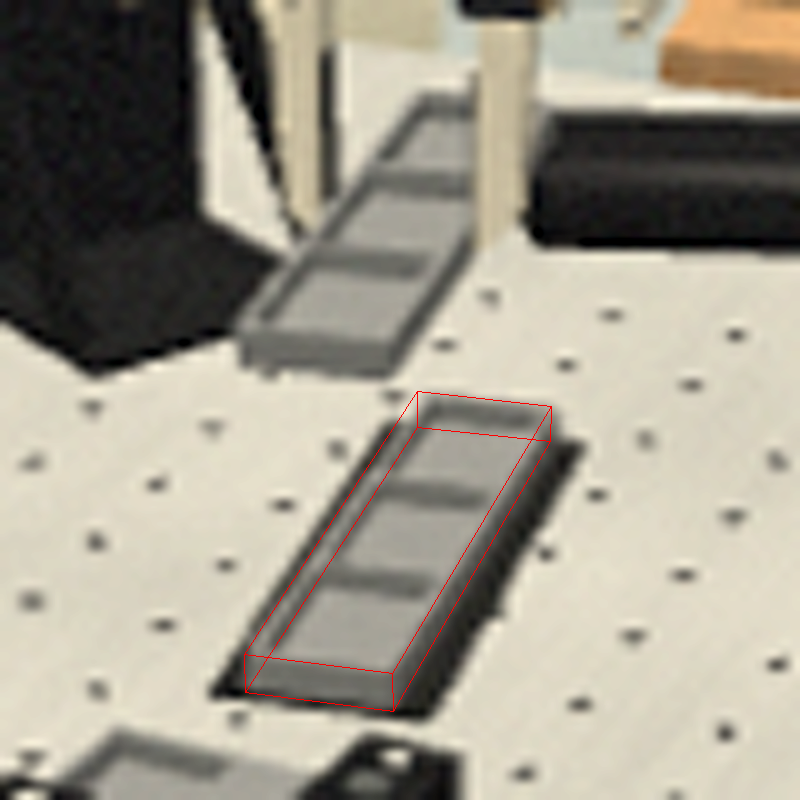

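The lower tray is still where I placed it. I'm lowering the second one onto it.

>>> jog_arm(commands=[1,0,0.0015,0.02,0,1,0,0,0.025,0,1,0,0,0.025,0,1,0,0,0.01,0,1,0,0,0,0,1,0,0,0,0,1,0,0,0,0,1,0,0,0,0])

```text
t: 52.57
tool_pos: [0.6228, -0.2743, 0.0472]
orientation: [3.134, 0.196, 0.005]
force: [0.2, -0.6, -1.3]
opening: 0.0494
```

```bash
python3 -c "
from ov import *
c=stat()['tool_pos']; go(.6208,-.2725,.0215,.125)
p=robot.read_camera('side'); overlay(p,'u13.png',[],[.621,-.273,.03],40,10)
"
```

```text
t 52.57 pos [ 0.6228 -0.2743  0.0472] phi 0.1251 tilt 0.0037 F [ 0.2 -0.6 -1.3] open 49.4
turn 0.0deg (1x0.01) q6->-0.54; tool shift mm x -1.7 y -2.1 z 25.7; 1 rows of x -1.7 y -2.1
```

View pics/u13.png

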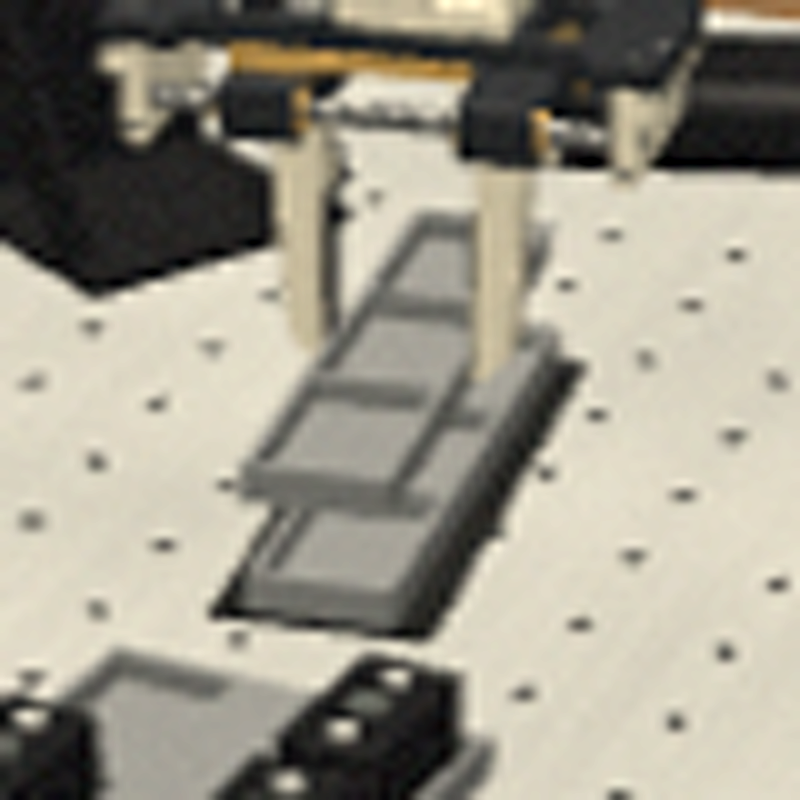

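```bash
python3 -c "
from ov import *
for i in range(3): robot.read_camera('side')
p=robot.read_camera('side'); c=stat()['tool_pos']
z=c[2]-.004
overlay(p,'u14.png',[(box(.6208,-.2725,.125,.214,.05,.002,.016),(0,0,255)),(box(c[0],c[1],.125,.214,.05,z,z+.014),(0,255,0))],[.621,-.273,.03],40,10)
"
```

```text
t 52.82 pos [ 0.6217 -0.2739  0.0455] phi 0.125 tilt 0.0013 F [-0.1  0.4 -1.8] open 49.7
```

View pics/u14.png

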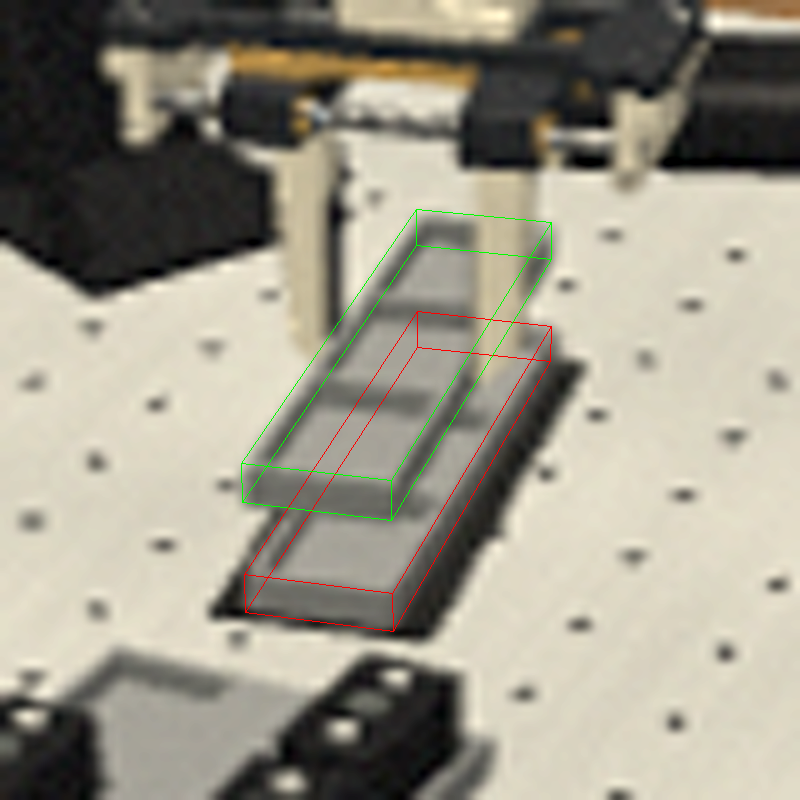

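Both outlines fit their trays, so they are aligned. I'm lowering the rest of the way.

>>> jog_arm(commands=[1,-0.001,-0.0015,0.01,0,1,0,0,0.008,0,1,0,0,0.004,0,1,0,0,0.003,0,1,0,0,0,0,1,0,0,0,0,1,0,0,0,0])

```text
t: 53.4
tool_pos: [0.6191, -0.2718, 0.0204]
orientation: [-3.134, -0.196, 0.004]
force: [-9.2, 5.5, 13.4]
opening: 0.0497
```

```bash
python3 -c "
from ov import *
c=stat()['tool_pos']
p=robot.read_camera('side'); overlay(p,'u15.png',[],[.621,-.273,.03],40,10)
"
```

```text
t 53.4 pos [ 0.6191 -0.2718  0.0204] phi 0.1252 tilt 0.0026 F [-9.2  5.5 13.4] open 49.7
```

View pics/u15.png

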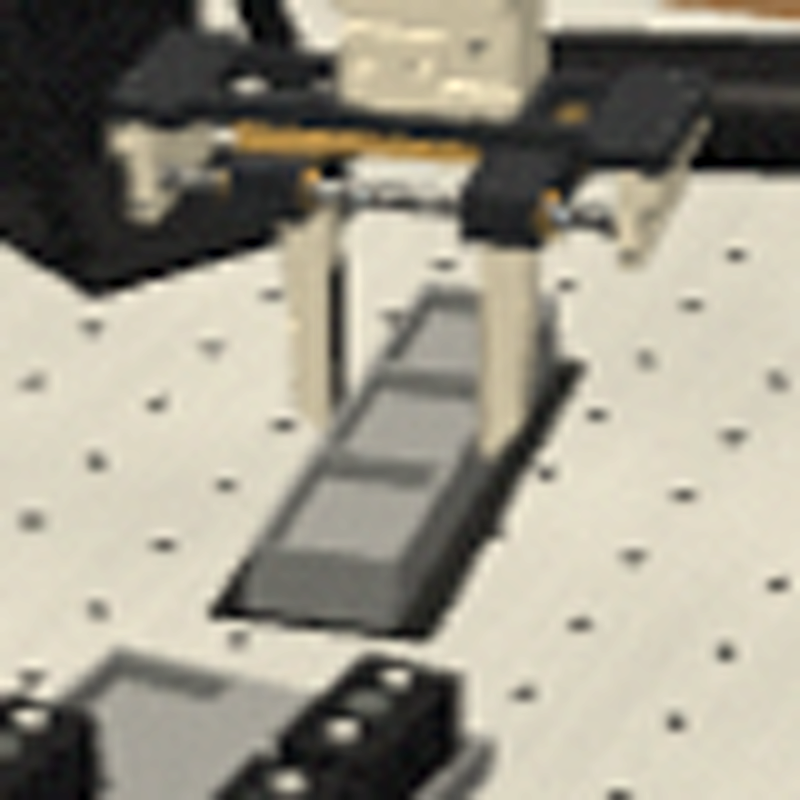

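The trays are stacked flush, with 13 N of contact. I'm releasing, rising and retreating towards the robot's left.

>>> jog_arm(commands=[-0.7,0,0,0,0,-0.7,0,0,0,0,-0.7,0,0,0,0,-0.7,0,0,0,0,-0.7,0,0,0,0,-0.7,0,0,-0.01,0,-0.7,0,0,-0.03,0,-0.7,0,0,-0.03,0,-0.7,0,0,-0.03,0,-0.7,0,0,-0.03,0,-0.7,-0.015,-0.028,0,0,-0.7,-0.015,-0.028,0,0,-0.7,-0.015,-0.028,0,0,-0.7,-0.015,-0.028,0,0,-0.7,-0.015,-0.028,0,0,-0.7,-0.015,-0.028,0,0,-0.7,-0.015,-0.028,0,0,-0.7,-0.015,-0.028,0,0,-0.7,-0.015,-0.028,0,0,-0.7,0,0,0,0])

```text
t: 55.12
tool_pos: [0.4521, -0.0355, 0.1498]
orientation: [-3.133, -0.2, 0.001]
force: [-0.2, 0.2, -0.2]
opening: 0.0787
```

>>> jog_arm(commands=[-0.7,-0.015,-0.028,0,0,-0.7,-0.015,-0.028,0,0,-0.7,-0.015,-0.028,0,0,-0.7,-0.0,-0.028,0,0,-0.7,0,-0.028,0,0,-0.7,0,-0.028,0,0,-0.7,0,0,0,0,-0.7,0,0,0,0])

```text
t: 55.78
tool_pos: [0.3893, 0.1228, 0.1504]
orientation: [3.135, 0.201, 0.002]
force: [0.6, -0.7, 0.2]
opening: 0.0792
```

```bash
python3 -c "
from ov import *
c=stat()['tool_pos']
p=robot.read_camera('top'); save(p,'f1.png',(80,90,450,310),2.1)
overlay(p,'f2.png',[],[.621,-.273,.02],40,9)
overlay(p,'f3.png',[],[.646,.29,.04],24,12)
p=robot.read_camera('side'); save(p,'f4.png',(130,100,370,270),3.3)
"
```

```text
t 55.78 pos [0.3893 0.1228 0.1504] phi 0.1282 tilt 0.0011 F [ 0.6 -0.7  0.2] open 79.2
```

View pics/f1.png

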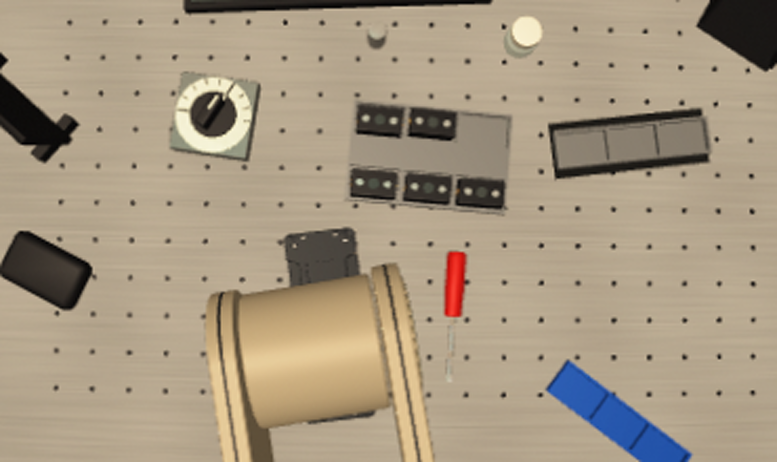

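View pics/f2.png

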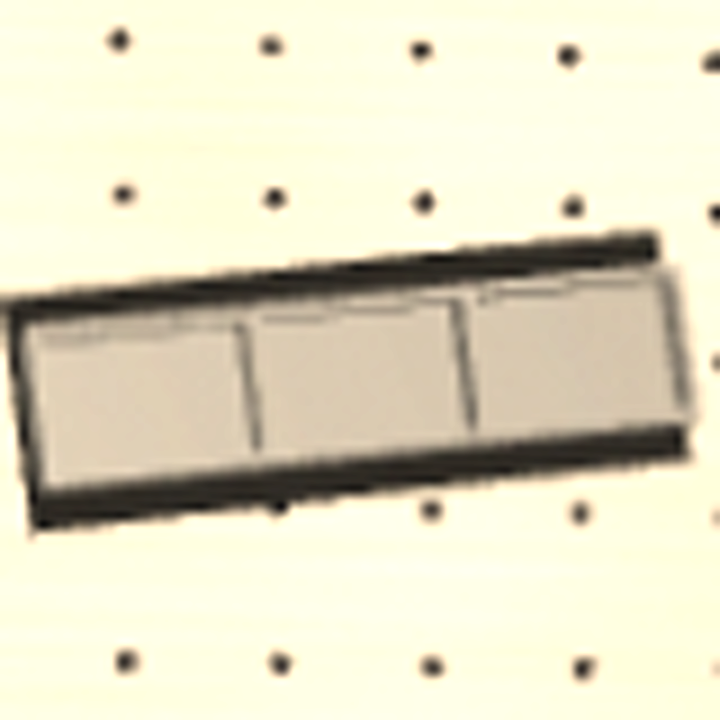

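View pics/f4.png

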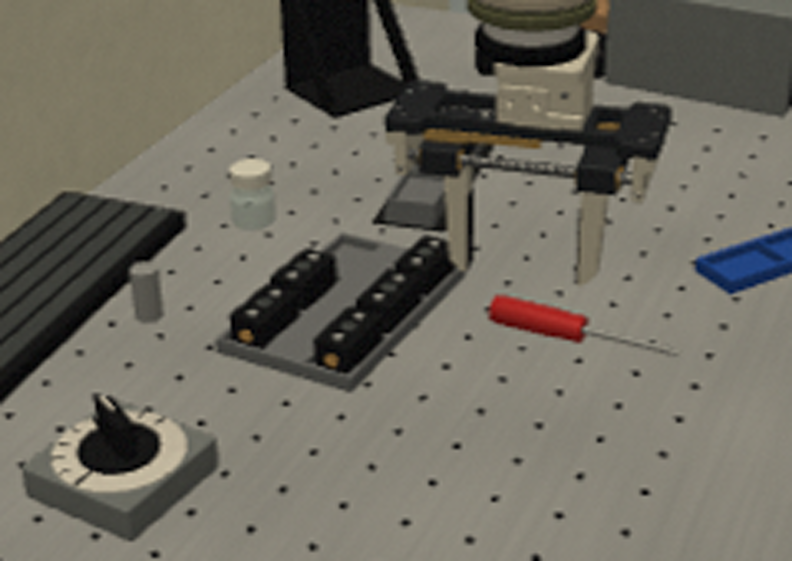

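The top view shows five carriages in separate pockets, the stack centred on the mat, the pointer on the second bold mark and the bystanders in place. The stack's apparent offset of a few millimetres fits the parallax of its height. I'm handing in.

```bash
python3 -c "
from h import *
stat(); print(robot.close_job()); stat()"
```

```text
t 55.88 pos [0.3895 0.1214 0.1501] phi 0.1253 tilt 0.0008 F [-0.8 -1.2 -0.5] open 79.0
the job is handed in; nothing more can be done
None
the job is handed in; nothing more can be done
```

I handed the job in at about 56 s of the 210 s allowed, and the last pictures showed everything in place; the system gave no verdict.

- **Carriages:** I moved the four carriages from the small trays into the large tray, filling the three near pockets and the far-left one. With the one already there, it holds five. In the last top and side views each is in its own pocket and the tops are level.
- **Trays:** Both emptied small trays are stacked flush, lengthwise on the mat. In the last top view the stack looks a few millimetres off centre, which I put down to parallax from its height. I did not measure that offset separately.
- **Knob:** I turned it to five, the second bold mark. The last top view shows the pointer on that mark, and the tool's angle at release agreed to within a degree or two.
- **Bystanders:** The driver, post, jar, mouse and blue tray were not touched and look unmoved.

**What went wrong:** The first grasp lifted before the slow fingers had closed. Nothing was touched, and I repeated it with more closing time.

**What disagreed:** The two cameras differed by about 2 to 4 mm. I split the difference, and every carriage seated with a low contact force (12 N at most). I saw neither a knocked tray nor a slackened grip.

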